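# Regrip a foot file on a sloped rest and lay it level

### The arm

A 6-joint arm with a two-finger parallel gripper is mounted at the origin on the work surface. World frame = base frame: x ahead of the robot, y to its left, z up, the work surface at z = 0. Lengths are in mm, angles in rad, forces in N, time in s.
With the tool pointing down it reaches from about 300 to 775 mm from the base axis. Payload 14.6 kg.
Tool frame: the origin (TCP) lies between the finger pads; the fingertips stand 11 mm ahead of it and the grasp point (between the pads) lies 8 mm behind it; x points along the fingers, z is the direction in which the jaws open and shut, and the axes are right-handed (so a half turn about x gives the same grasp; the last joint's range is limited). The gripper opens to 85 mm and grips with 20 to 120 N. Pads are 22 mm wide; open, the fingers measure 114 mm over their backs; the gripper's body (76 mm by 85 mm) begins 54 mm behind the grasp point. The pads swing forward as they close: fully open they stand 13 mm farther back than shut.
Start: joints at [-1.311, 0.3, 1.521, -0, 1.321, -0.067], TCP at [176.551, -520.883, 242.281] pointing down, gripper open.
Joint ranges: [-3.03, 3.03], [-0.79, 2.21], [0.23, 2.52], [-1.04, 4.18], [0, 3.07], [-2.55, 2.55]. Speed limits (rad/s): [2.22, 2.22, 2.57, 3.14, 3.14, 3.14].

### API

Orientations are given as a rotation vector (axis times angle).
In Python, from rig import env gives the robot as it stands. The module is installed in compiled form; this text tells all that it offers.
- The arm moves only by the tool drive_tool, never from a script. Its argument "plan" is a list of rows, each a list of 3 entries, a list of its own where there are three numbers: the shift along the tool's x, y, z in m, then the turn, a rotation vector about the tool's x, y, z in degrees, then the closure in counts, from 0 (fully open) to 255 (shut). In form: [[[x, y, z], [ax, ay, az], claw], ...]. A call has 1 to 20 rows; each row shifts and turns the commanded pose from where the row before left it, along the tool's axes as they then stand; what a row does not reach is not made up. A row lasts 1/8 s, in which the tool goes at most 62.5 mm and 10.7 degrees, less where a joint would pass 70% of its speed; a pose out of reach is approached as far as the arm can. A call with a gripper value outside its range is refused whole. The fingers move at their own pace and stop on an object; "force" is the grip in N (left out, the last holds). Time passes only in rows, so rows that do not move let the fingers close. It gives the time, the measured TCP pose, the force and the opening at its end, in the units of the state.
- env.state(): the state, without advancing time (a new reading comes with each control period).
- env.capture(name): name is "side" or "top"; returns a dict with "color" (480x640x3 uint8, red, green, blue), "fx", "fy", "cx", "cy" (pixels), "origin" and "orientation" of the camera in the world. Camera axes: x right, y up, looking along -z (the intrinsics and any distortion apply to the point x, -y, -z); pixel columns grow to the right and rows downward; lengths in mm; the calibration is good to about 2 mm. A picture is of the moment at which its call begins. There is no depth.
- env.hand_in(): hands the job in, once; it reports no verdict.
The state is a dict: "time_s": time; "qpos": joint angles; "joint_vel": joint speeds; "joint_efforts": joint torques, N m; "tcp_pos": TCP position; "ee_rot": TCP orientation; "ft_force": force on the tool from outside, world axes, zero at the start; "moment": the same for the moment, N m; "gripper_width": finger opening in mm.
Only numpy, scipy, OpenCV 4.12 (cv2) and the standard library are available. Lean on these libraries where they do the work, as an engineer would, in place of code of your own. Each camera call takes 0.05 s, during which the arm holds its last target.

### The job

At the nail desk, take the long foot file off its display peg, lifting its hanging end over the peg's upturned tip, and set it in the sloped rest, blade end down against the stop, and let go of it there. Then take it again at a new angle and lay it level in the notches of the low two-arm rest, handle end to the right (away from the peg stand), its blade lying across both arms. The clean file must never touch the table top, the two packs must stay hanging on their pegs, and the other things on the desk must stay where they are.

Things in the scene. Friction and masses are not known exactly. Their poses are not given: they have to be found in the camera images.
- file: Two-sided foot file, 180 mm long, 10 mm thick, 70 to 115 g: steel blade 34 mm wide over the first 100 mm, then black handle 26 mm wide; both faces alike. Origin: centre of the blade end. Own z runs along its length to the handle end, x through its thickness, y across its width. Starts hanging, z up, by its hole on one of the three pegs, blade end 30 mm over the table, 50 mm before the bar.
- file_blade_end (a point): Centre of the file's blade end (the same point as file). The centre of mass lies about 68 mm from here.
- file_mid (a point): Point on the file's centre line 65 mm from the blade end.
- file_handle (a point): Point on the file's centre line 135 mm from the blade end, in the handle below the hole.
- file_hole (a point): Centre of the file's hang hole, 160 mm from the blade end. The hole goes through the thickness of the handle, is 14 mm wide and 24 mm long, from 148 to 172 mm from the blade end; its top edge hangs on the peg.
- peg_stand: Fixed peg stand at the left: base plate 120 x 340 x 10 mm, two posts, and a bar along own y, 12 mm thick, top 208 mm high. Origin: on the table under the middle of the bar. Three level steel pegs, 5 mm thick, centre line 200 mm high, point to own -x at own y = -100, 0 and 100 mm, with upturned tips (see peg_tip). Which one holds the file varies.
- peg_tip (a point): Upturned tip of the middle peg, own (-76, 0, 209) mm of peg_stand; the others are alike. The tip begins 73 mm and ends 79 mm before the stand's origin, and its top is 9 mm above the top of the peg. A hung thing must be raised 9 to 19 mm (14 is the middle) while it slides off over the tip.
- slope_rest: Fixed aluminium sloped rest on a dark base plate 150 x 80 x 8 mm. Origin: on the table under the plate's centre. A spine 16 mm wide rises at 45 degrees from a stop at its low end (own +x) along own (-1, 0, 1)/sqrt 2; its flat top is 105 mm long. The file lies flat on it, blade end at the stop, and the handle overhangs freely.
- slope_seat (a point): Where the centre of the file's blade end lies when seated at the stop: own (53.5, 0, 25.5) mm of slope_rest. Beside the seat two cheeks guide the blade: gap 40 mm, 40 mm long, 10 mm high above the slope; the stop plate is 14 mm high above the slope.
- level_rest: Fixed low two-arm rest, dark base plate 120 x 80 x 8 mm (own x -50 to 70 mm). Origin: on the table between the arms. Two aluminium arms, 6 mm thick, at own x = 43 and -25 mm; each has a notch 42 mm wide, open above, floor 45 mm high, side horns 12 mm high. The file lies in both notches along own x, handle end to own -x (the right), overhanging.
- level_seat (a point): Where file_mid lies when the file is laid in the rest: own (0, 0, 50) mm of level_rest; fore and aft it may be off by up to 15 mm.
- table: The work table, top at height 0.
- pack_wide: Hung card pack, 50 mm wide, 130 mm tall, white block 18 mm thick below a 6 mm header, on another peg. Origin: centre of its lower end.
- pack_round: Hung card pack, 40 mm wide, 104 mm tall, grey tube 28 mm thick below a 6 mm header, on another peg. Origin: centre of its lower end.
- polish_a: Clear bottle, 30 mm diameter, 75 mm tall. Origin under its centre.
- polish_b: Amber bottle, 32 mm diameter, 85 mm tall. Origin under its centre.
- cream_jar: White jar, 48 mm diameter, 40 mm tall. Origin under its centre.
- buffer: Grey nail buffer block 85 x 26 x 26 mm, lying. Origin under its centre.
- dish: White bowl, 52 mm diameter, 26 mm tall. Origin under its centre.
- brush: Fine brush, 150 mm long, 9 mm thick, lying along own x. Origin on the table under its middle.
Things that resemble listed ones, but are neither listed nor needed, are in the scene too. Leave any pink look-alike of the level_rest alone. There is more than one size of the file; the job needs the larger.

How it is judged (in metres and radians):
On the way, in this order (a step that is already met when the one before it is completed fails the run):
1. the file has come off its peg and is clear of it (distance of file_hole from where it was at the start of the episode above 0.06 m), for 0.1 s.
2. the file lies at 45 degrees in the sloped rest, blade end at the stop, let go and at rest (distance between file_blade_end and slope_seat below 0.02 m and angle between file's own z axis and vertical between 0.695 and 0.875 rad and y of file_handle in the frame of slope_rest between -0.015 and 0.015 m and x of file_handle in the frame of slope_rest below 0 m and contact force between the fingers and file below 0.1 N and linear speed of file below 0.03 m/s and angular speed of file below 0.3 rad/s), for 0.2 s.
At the end, for the whole second after the job is handed in: The file lies level (within 3.5 degrees) in both notches of the two-arm rest, handle end on the -x side of the rest, along the rest within 11 degrees, file_mid within 18 mm fore and aft, 8 mm sideways and 5 mm in height of level_seat, let go and at rest (x of file_mid in the frame of level_rest between -0.018 and 0.018 m and y of file_mid in the frame of level_rest between -0.008 and 0.008 m and z of file_mid in the frame of level_rest between 0.045 and 0.055 m and x of file_handle in the frame of level_rest below -0.04 m and angle between file's own z axis and vertical between 1.5108 and 1.6308 rad and angle between the z axis of file and the x axis of level_rest, either way round below 0.2 rad and contact force between the fingers and file below 0.1 N and linear speed of file below 0.03 m/s and angular speed of file below 0.3 rad/s); the robot touches nothing.
It fails at once if the file touches the table top (contact force between file and table above 0.3 N).
It fails at once if a hung pack is knocked off or shoved along its peg (distance of any of pack_wide, pack_round from where it was at the start of the episode above 0.04 m).
It fails at once if a thing on the desk is pushed more than 25 mm (distance of any of polish_a, polish_b, cream_jar, buffer, dish, brush from where it was at the start of the episode above 0.025 m).
It also fails if it takes over 51 s, if anything falls off the work surface, if the arm or the gripper's body presses on something with over 40 N, if the wrist force passes 120 N, or if a joint passes its speed limit or range.

## Working session

There is one attempt and no reset: what is moved stays moved. The work goes in short steps, Python scripts to look and compute and a tool call to move; the robot and the scene stay as the last step left them, time stands still between calls to the robot, and variables do not carry over. Pictures are saved under pics/ and viewed, and the job is handed in when it is done.

Besides the shell and the picture viewer there is one more tool, called after "Request:" by a JSON object that holds its "method" and its "body", one argument or row to a line. drive_tool: Moves the arm, as the interface text tells. Its arguments: {"type":"object","properties":{"plan":{"type":"array"},"force":{"type":"number"}},"required":["plan"]}

```bash
mkdir -p pics; ls; python3 - <<'E'
from rig import env
import cv2,numpy as np
for n in ["side","top"]:
    c=env.capture(n); cv2.imwrite(f"pics/{n}0.png",c["color"][:,:,::-1])
    print(n,{k:v for k,v in c.items() if k!="color"})
print(env.state())
E
```

```text
pics
side {'fx': 453.381927924752, 'fy': 453.381927924752, 'cx': 327.00077842296326, 'cy': 246.55170135416762, 'origin': array([ 269.18277402, -791.04412352,  671.77408779]), 'orientation': array([ 0.97975623, -0.12866291, -0.2139572 ])}
top {'fx': 580.4137466190562, 'fy': 580.4137466190562, 'cx': 309.49485581867333, 'cy': 246.02403672240106, 'origin': array([ 297.09934189,  -21.41922337, 1449.99186678]), 'orientation': array([ 0.09043423, -0.08438331, -1.56488404])}
{'time_s': 0.1, 'qpos': array([-1.31061280e+00,  3.00444637e-01,  1.52152740e+00, -1.29717143e-05,
        1.32071250e+00, -6.65985262e-02]), 'joint_vel': array([-0.00018852, -0.00231824, -0.00063555, -0.00049396,  0.00053474,
       -0.00103151]), 'joint_efforts': array([ 2.42149930e-03, -5.44375026e+01, -3.62369835e+01, -2.43297853e-05,
        2.99158550e-03, -3.04485968e-05]), 'tcp_pos': array([ 176.49107433, -520.69854241,  241.75853348]), 'ee_rot': array([ 0.96587528,  1.3471317 , -0.96474184]), 'ft_force': array([ 0.43231975, -0.26856139,  0.17256101]), 'moment': array([ 0.04545354, -0.02109465,  0.0430144 ]), 'gripper_width': 85.65474003046856}
```

View pics/side0.png

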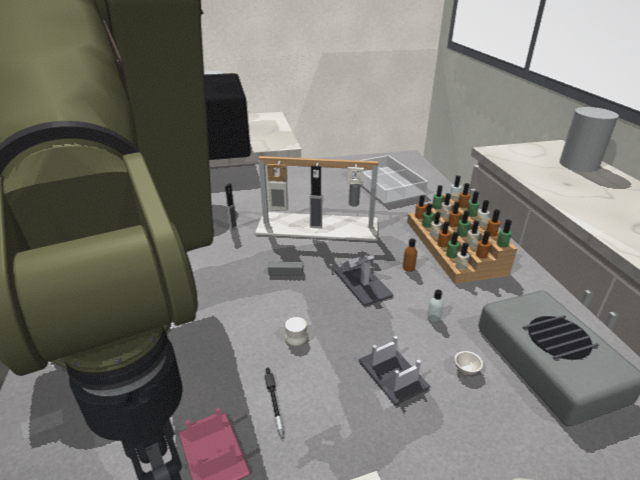

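View pics/top0.png

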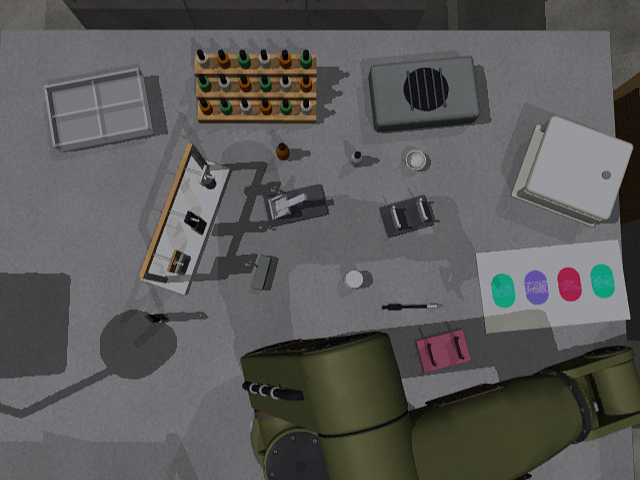

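```bash
cat > h.py <<'E'
import numpy as np,cv2
from scipy.spatial.transform import Rotation as R
CAL={}
CAL['side']=dict(f=453.381927924752,c=(327.00077842296326,246.55170135416762),o=np.array([269.18277402,-791.04412352,671.77408779]),r=np.array([0.97975623,-0.12866291,-0.2139572]))
CAL['top']=dict(f=580.4137466190562,c=(309.49485581867333,246.02403672240106),o=np.array([297.09934189,-21.41922337,1449.99186678]),r=np.array([0.09043423,-0.08438331,-1.56488404]))
def proj(n,P):
    k=CAL[n]; q=(np.atleast_2d(P)-k['o'])@R.from_rotvec(k['r']).as_matrix()
    return np.c_[k['c'][0]+k['f']*q[:,0]/-q[:,2], k['c'][1]+k['f']*-q[:,1]/-q[:,2]]
def ray(n,uv):
    k=CAL[n]; d=np.array([(uv[0]-k['c'][0])/k['f'],-(uv[1]-k['c'][1])/k['f'],-1.]); d=R.from_rotvec(k['r']).apply(d)
    return k['o'],d/np.linalg.norm(d)
def atz(n,uv,z):
    o,d=ray(n,uv); return o+d*(z-o[2])/d[2]
def crop(n,src,dst,x0,y0,x1,y1,s):
    im=cv2.imread(src)[y0:y1,x0:x1]; cv2.imwrite(dst,cv2.resize(im,None,fx=s,fy=s,interpolation=cv2.INTER_CUBIC))
E
python3 - <<'E'
from h import *
crop('top','pics/top0.png','pics/t1.png',130,130,280,310,3)
crop('top','pics/top0.png','pics/t2.png',250,140,450,290,4)
crop('side','pics/side0.png','pics/s1.png',220,140,420,290,4)
crop('side','pics/side0.png','pics/s2.png',320,230,480,410,3)
E
```

```text
(no output)
```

View pics/t1.png

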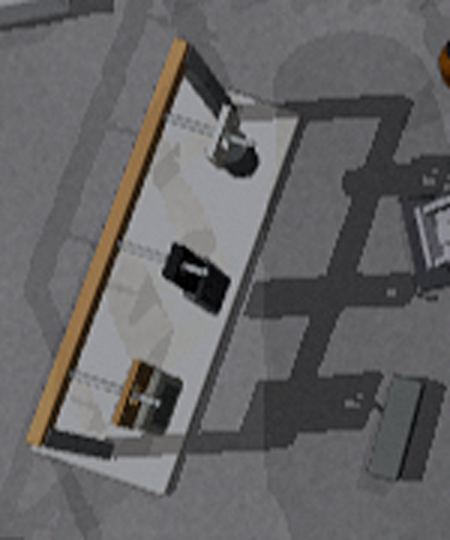

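View pics/t2.png

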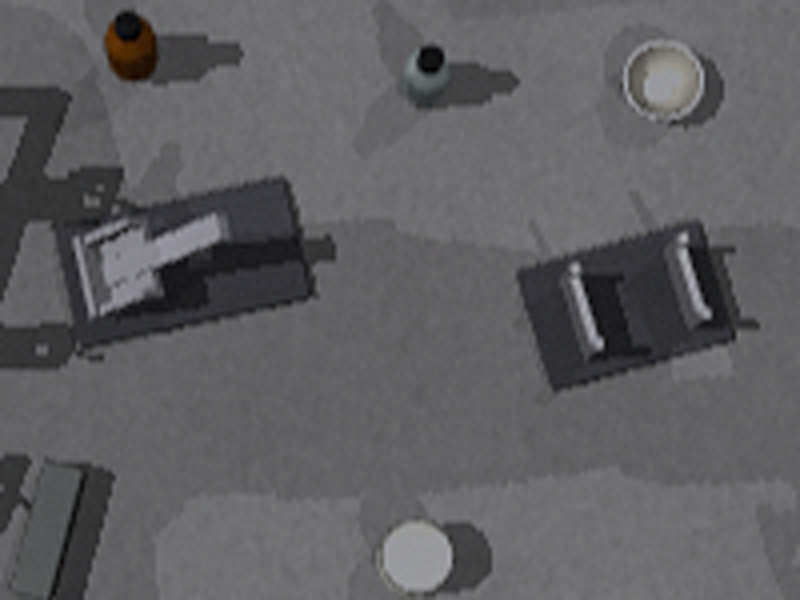

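View pics/s1.png

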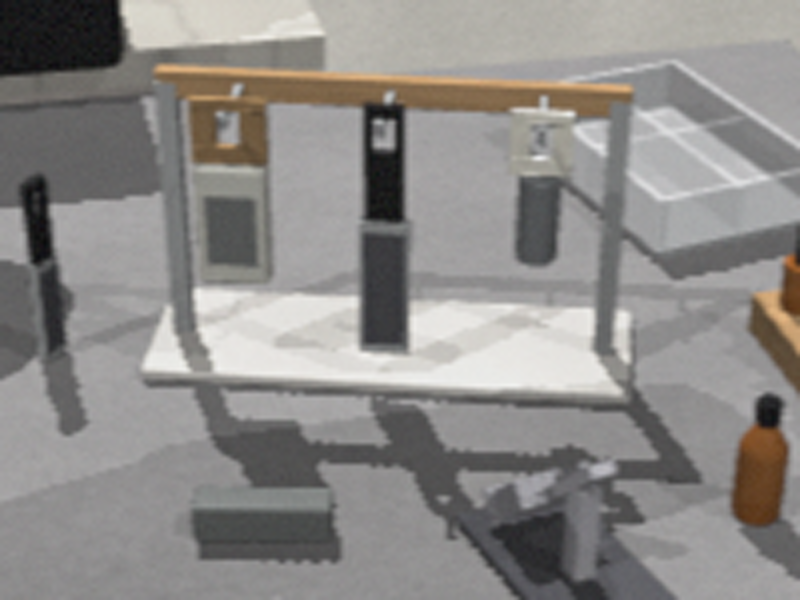

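View pics/s2.png

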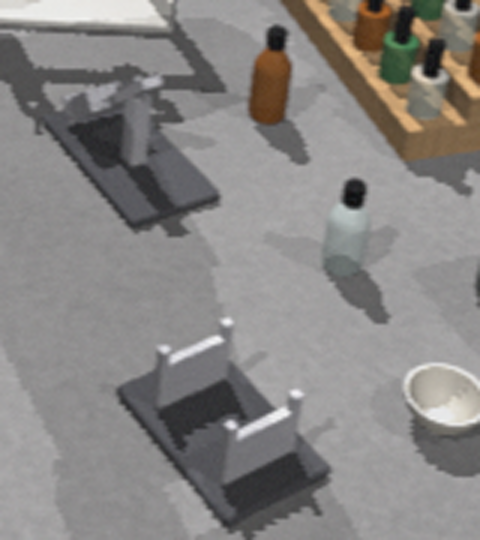

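```bash
cat > fit.py <<'E'
from h import *
from scipy.optimize import least_squares
def T(p,P):
    c,s=np.cos(p[2]),np.sin(p[2]); P=np.array(P,float)
    return np.c_[p[0]+c*P[:,0]-s*P[:,1],p[1]+s*P[:,0]+c*P[:,1],P[:,2]]
def fit(name,obs,p0):
    f=lambda p: np.concatenate([(proj(n,T(p,[P]))[0]-uv) for n,P,uv in obs])
    r=least_squares(f,p0,loss='soft_l1'); print(name,r.x.round(3)); print(f(r.x).reshape(-1,2).round(1).tolist()); return r.x
t2=lambda x,y:(250+x/4-.375,140+y/4-.375)
t1=lambda x,y:(130+x/3-.33,130+y/3-.33)
s1=lambda x,y:(220+x/4-.375,140+y/4-.375)
s2=lambda x,y:(320+x/3-.33,230+y/3-.33)
# slope: own +x at left = world +y ; own +y = world -x (image down)
fit('slope',[('top',(-75,-40,8),t2(285,178)),('top',(-75,40,8),t2(313,296)),('top',(75,40,8),t2(80,346)),('top',(75,-40,8),t2(57,222)),
 ('side',(-75,40,8),s2(135,222)),('side',(-75,-40,8),s2(217,188))],[400,100,1.5])
fit('level',[('top',(70,-40,8),t2(519,270)),('top',(-50,-40,8),t2(697,222)),('top',(-50,40,8),t2(735,340)),('top',(70,40,8),t2(556,392)),
 ('side',(70,40,8),s2(120,388)),('side',(-50,40,8),s2(232,518)),('side',(-50,-40,8),s2(328,464))],[400,-150,1.5])
# stand: pegs to own -x -> image right (-y) so own x = +y world; own y = -x world
fit('stand',[('top',(6,-170,208),t1(178,40)),('top',(-6,-170,208),t1(188,46)),('top',(6,170,208),t1(28,440)),('top',(-6,170,208),t1(42,446)),
 ('side',(-6,-170,208),s1(631,90)),('side',(-6,170,208),s1(156,72)),],[400,250,1.3])
E
python3 fit.py
```

```text
slope [563.024  20.606  45.769]
[[0.2, -0.8], [-0.1, 0.2], [-0.2, 0.1], [-0.9, 0.5], [-0.8, 0.0], [2.1, 1.6]]
level [ 538.754 -267.596   96.112]
[[-0.8, 0.3], [0.1, -1.1], [0.4, -0.5], [-0.5, 0.0], [-1.7, -0.8], [-0.7, 1.0], [2.2, 0.5]]
stand [523.725 294.794   1.274]
[[-0.3, -11.2], [1.6, -11.6], [-0.8, 2.9], [-0.2, 2.6], [9.0, -0.0], [-2.5, 0.1]]
```

```bash
cat > fit2.py <<'E'
from fit import *
def fitL(obs,p0):
    f=lambda p: np.concatenate([(proj(n,T(p,[(P[0],P[1]*p[3],P[2])]))[0]-uv) for n,P,uv in obs])
    r=least_squares(f,p0,loss='soft_l1'); print(r.x.round(3)); print(f(r.x).reshape(-1,2).round(1).tolist()); return r.x
p=fitL([('top',(6,-1,208),t1(178,40)),('top',(-6,-1,208),t1(188,46)),('top',(6,1,208),t1(28,440)),('top',(-6,1,208),t1(42,446)),
 ('side',(-6,-1,208),s1(631,90)),('side',(-6,1,208),s1(156,72)),],[400,250,1.3,170])
for y in(-100,0,100): 
    P=T(p,[(-76,y,212)]); print(y,'tip',P.round(1),'top crop',((proj('top',P)[0]-130)*3).round(),'side crop',((proj('side',P)[0]-[220,140])*4).round())
for x in(-45,-50,-55):
  for y,z in((13,210),(-13,210),(17,30),(-17,30)):
    P=T(p,[(x,y,z)]); print((x,y,z),((proj('top',P)[0]-130)*3).round(),'side crop',((proj('side',P)[0]-[220,140])*4).round())
for x in(0,-60,-120,60):
 for y in(-170,170):
    P=T(p,[(x,y,10)]); print((x,y),((proj('top',P)[0]-130)*3).round(),'side crop',((proj('side',P)[0]-[220,140])*4).round())
E
python3 fit2.py; python3 - <<'E'
from h import *
crop('top','pics/top0.png','pics/t3.png',160,190,230,300,8) if 0 else crop('top','pics/top0.png','pics/t3.png',165,190,240,250,10)
crop('side','pics/side0.png','pics/s3.png',295,155,345,235,7)
E
```

```text
slope [563.024  20.606  45.769]
[[0.2, -0.8], [-0.1, 0.2], [-0.2, 0.1], [-0.9, 0.5], [-0.8, 0.0], [2.1, 1.6]]
level [ 538.754 -267.596   96.112]
[[-0.8, 0.3], [0.1, -1.1], [0.4, -0.5], [-0.5, 0.0], [-1.7, -0.8], [-0.7, 1.0], [2.2, 0.5]]
stand [523.725 294.794   1.274]
[[-0.3, -11.2], [1.6, -11.6], [-0.8, 2.9], [-0.2, 2.6], [9.0, -0.0], [-2.5, 0.1]]
[514.133 294.835   1.25  154.804]
[[-1.0, -0.0], [0.8, -0.3], [-0.3, 0.0], [0.3, -0.2], [-0.4, 0.6], [-0.2, 0.0]]
-100 tip [[585.  191.2 212. ]] top crop [253. 142.] side crop [540. 126.]
0 tip [[490.2 222.7 212. ]] top crop [207. 271.] side crop [378. 119.]
100 tip [[395.3 254.3 212. ]] top crop [159. 403.] side crop [217. 112.]
(-45, 13, 210) [161. 275.] side crop [362. 101.]
(-45, -13, 210) [173. 241.] side crop [403. 103.]
(-45, 17, 30) [207. 313.] side crop [359. 345.]
(-45, -17, 30) [221. 274.] side crop [408. 348.]
(-50, 13, 210) [167. 277.] side crop [361. 104.]
(-50, -13, 210) [179. 244.] side crop [402. 106.]
(-50, 17, 30) [213. 315.] side crop [358. 349.]
(-50, -17, 30) [227. 276.] side crop [407. 352.]
(-55, 13, 210) [174. 279.] side crop [360. 107.]
(-55, -13, 210) [186. 246.] side crop [402. 109.]
(-55, 17, 30) [218. 317.] side crop [357. 353.]
(-55, -17, 30) [232. 278.] side crop [407. 355.]
(0, -170) [236.  92.] side crop [629. 351.]
(0, 170) [ 97. 473.] side crop [154. 326.]
(-60, -170) [303. 114.] side crop [630. 396.]
(-60, 170) [166. 496.] side crop [136. 370.]
(-120, -170) [370. 136.] side crop [631. 445.]
(-120, 170) [234. 520.] side crop [117. 417.]
(60, -170) [170.  70.] side crop [628. 309.]
(60, 170) [ 29. 450.] side crop [171. 285.]
```

View pics/t3.png

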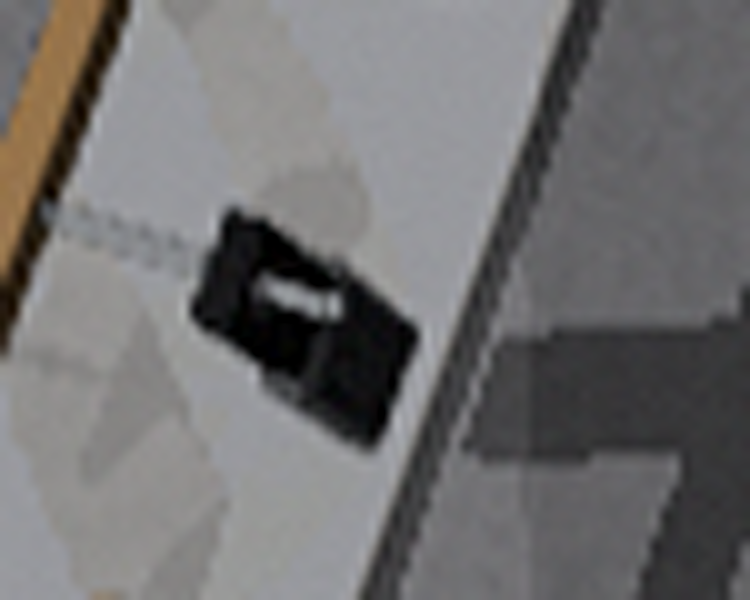

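View pics/s3.png

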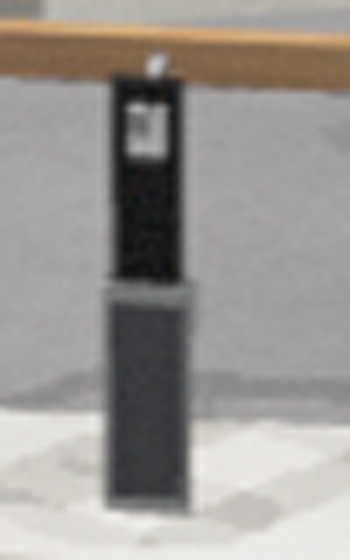

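```bash
cat > ov.py <<'E'
from fit import T
from h import *
import sys
SL=[563.02,20.61,1.787]; LV=[538.75,-267.6,1.864]; ST=[514.13,294.84,1.25]
def segs():
    S=[]
    def loop(p,pts): 
        P=T(p,pts); S.extend((P[i],P[(i+1)%len(P)]) for i in range(len(P)))
    def box2(p,x0,x1,y0,y1,z): loop(p,[(x0,y0,z),(x1,y0,z),(x1,y1,z),(x0,y1,z)])
    box2(SL,-75,75,-40,40,8); box2(LV,-50,70,-40,40,8)
    r=2**-.5
    # slope surface: seat point is file centre at blade end: surface point = seat -5*(1,0,1)/sqrt2
    def sl(s,y,h): return (53.5-s*r+(h-5)*r,y,25.5+s*r+(h-5)*r)
    loop(SL,[sl(0,-8,0),sl(105,-8,0),sl(105,8,0),sl(0,8,0)])
    loop(SL,[sl(0,-20,10),sl(40,-20,10)]); loop(SL,[sl(0,20,10),sl(40,20,10)])
    loop(SL,[sl(0,-20,14),sl(0,20,14)])
    for x in(43,-25):
        for dx in(-3,3):
            loop(LV,[(x+dx,-21,57),(x+dx,-21,45),(x+dx,21,45),(x+dx,21,57)])
    return S
def draw(n,src,dst,x0,y0,x1,y1,s):
    im=cv2.imread(src); im=cv2.resize(im[y0:y1,x0:x1],None,fx=s,fy=s,interpolation=cv2.INTER_CUBIC)
    for a,b in segs():
        u=proj(n,[a,b]); u=(u-[x0,y0]+.5)*s-.5
        cv2.line(im,tuple(int(v) for v in u[0].round()),tuple(int(v) for v in u[1].round()),(0,255,255),1)
    cv2.imwrite(dst,im)
if __name__=='__main__':
    draw('top','pics/top0.png','pics/ov_t.png',255,170,450,245,4)
    draw('side','pics/side0.png','pics/ov_s.png',325,235,445,415,3)
E
sed -i 's/^fit(/if __name__=="__main__": fit(/' fit.py; python3 ov.py
```

```text
(no output)
```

View pics/ov_t.png

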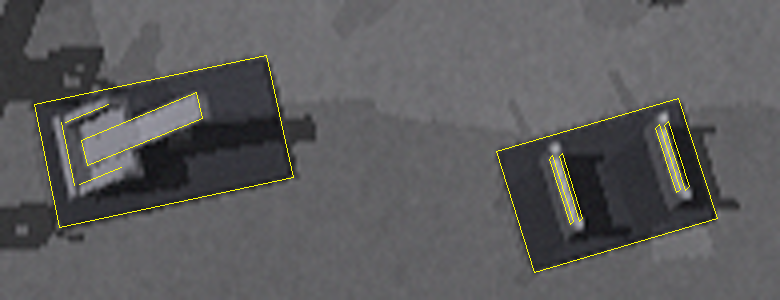

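View pics/ov_s.png

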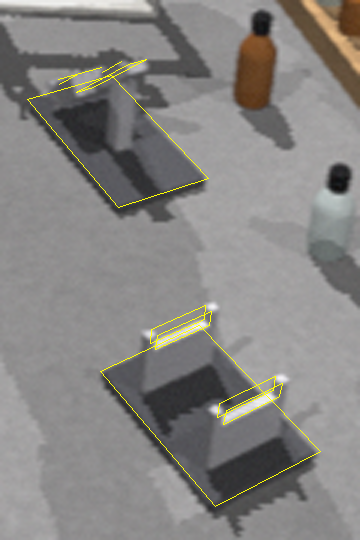

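```bash
python3 - <<'E'
from ov import *
draw('side','pics/side0.png','pics/ov_s2.png',330,240,405,315,8)
draw('top','pics/top0.png','pics/ov_t2.png',258,178,335,232,10)
crop('side','pics/side0.png','pics/s4.png',330,240,405,315,8)
E
```

```text
(no output)
```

View pics/ov_s2.png

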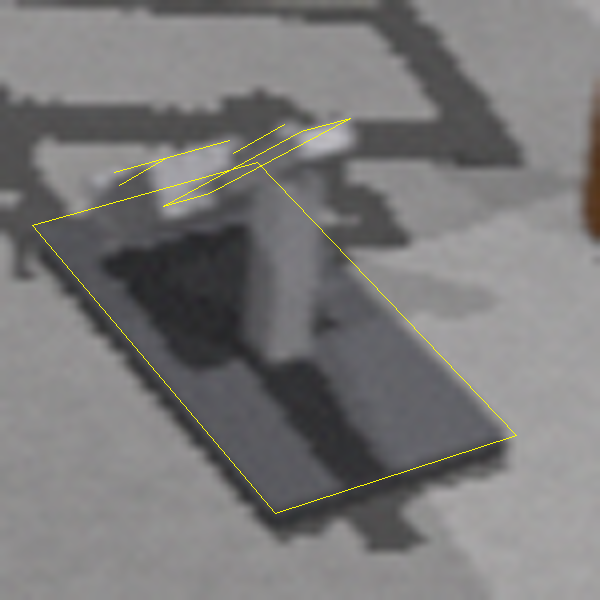

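View pics/ov_t2.png

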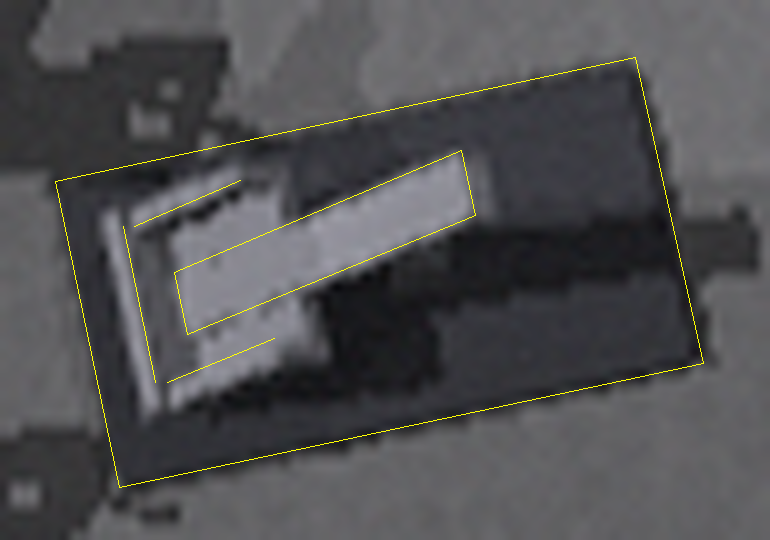

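View pics/s4.png

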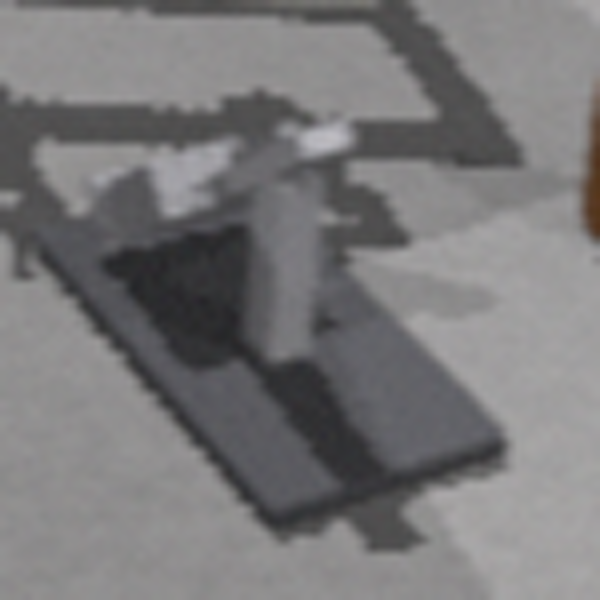

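```bash
cat > kin.py <<'E'
from h import *
q=np.array([-1.31061280e+00,3.00444637e-01,1.52152740e+00,-1.29717143e-05,1.32071250e+00,-6.65985262e-02])
Rm=R.from_rotvec([0.96587528,1.3471317,-0.96474184]).as_matrix()
if __name__=='__main__':
    print(Rm.round(3))
    B=R.from_euler('ZYZYZ',[q[0],q[1]+q[2],q[3],q[4],q[5]]).as_matrix()
    print((B.T@Rm).round(3))
    B=R.from_euler('ZYZYZ',[q[0],q[1]+q[2],q[3],q[4],-q[5]]).as_matrix()
    print((B.T@Rm).round(3))
E
python3 kin.py
```

```text
[[-0.     0.947  0.321]
 [ 0.001  0.321 -0.947]
 [-1.     0.    -0.001]]Traceback (most recent call last):
  File "kin.py", line 6, in <module>
    B=R.from_euler('ZYZYZ',[q[0],q[1]+q[2],q[3],q[4],q[5]]).as_matrix()
      ~~~~~~~~~~~~^^^^^^^^^^^^^^^^^^^^^^^^^^^^^^^^^^^^^^^^^
  File "scipy/spatial/transform/_rotation.pyx", line 1413, in scipy.spatial.transform._rotation.Rotation.from_euler
ValueError: Expected axis specification to be a non-empty string of upto 3 characters, got ZYZYZ
```

```bash
cat > plan.py <<'E'
from h import *
import json
def M(x,z):  # tool x and z axis -> rotation
    x=np.array(x,float);x/=np.linalg.norm(x); z=np.array(z,float); z-=x*(x@z); z/=np.linalg.norm(z)
    return R.from_matrix(np.c_[x,np.cross(z,x),z])
def rows(p,r,p1,r1,n,claw,dp=0.001,da=0.5):
    """split move (mm) into n rows with feedback on rounding; returns rows and end pose"""
    p=np.array(p,float); p0=p.copy(); r0=r; rel=(r1*r0.inv()).as_rotvec(); out=[]
    for i in range(1,n+1):
        pt=p0+(np.array(p1)-p0)*i/n; rt=R.from_rotvec(rel*i/n)*r0
        s=np.round(r.inv().apply(pt-p)/1000/dp)*dp; a=np.round((r.inv()*rt).as_rotvec(degrees=True)/da)*da
        out.append([[float(round(v,4))+0. for v in s],[float(v)+0. for v in a],claw])
        p=p+r.apply(s*1000); r=r*R.from_rotvec(a,degrees=True)
    return out,p,r
def show(rs,p,r,pt,rt):
    print(json.dumps(rs)); print('end err mm',(p-pt).round(1),'deg',(r.inv()*rt).as_rotvec(degrees=True).round(2))
def st():
    from rig import env
    s=env.state(); return s,np.array(s['tcp_pos']),R.from_rotvec(s['ee_rot'])
ST=[514.13,294.84,1.25]; SL=[562.4,19.8,1.787]; LV=[538.75,-267.6,1.864]
def W(f,P):
    c,s=np.cos(f[2]),np.sin(f[2]); return np.array([f[0]+c*P[0]-s*P[1],f[1]+s*P[0]+c*P[1],P[2]])
def D(f,v):
    c,s=np.cos(f[2]),np.sin(f[2]); return np.array([c*v[0]-s*v[1],s*v[0]+c*v[1],v[2]])
E
python3 - <<'E'
from plan import *
s,p,r=st()
t=W(ST,(-50,0,300)); rt=M([0,0,-1],D(ST,(0,-1,0)))
print(t)
rs,p2,r2=rows(p,r,t,rt,16,90); show(rs,p2,r2,t,rt)
E
```

```text
[498.36388188 247.39076903 300.        ]
[[[-0.004, 0.034, -0.039], [-3.5, 0.0, 0.0], 90], [[-0.003, 0.037, -0.037], [-3.0, 0.0, 0.0], 90], [[-0.004, 0.039, -0.035], [-3.5, 0.0, 0.0], 90], [[-0.003, 0.041, -0.032], [-3.0, 0.0, 0.0], 90], [[-0.004, 0.042, -0.03], [-3.5, 0.0, 0.0], 90], [[-0.004, 0.044, -0.028], [-3.5, 0.0, 0.0], 90], [[-0.003, 0.046, -0.025], [-3.0, 0.0, 0.0], 90], [[-0.004, 0.047, -0.022], [-3.5, 0.0, 0.0], 90], [[-0.003, 0.048, -0.02], [-3.5, 0.0, 0.0], 90], [[-0.004, 0.049, -0.016], [-3.0, 0.0, 0.0], 90], [[-0.004, 0.051, -0.014], [-3.5, 0.0, 0.0], 90], [[-0.003, 0.05, -0.011], [-3.0, 0.0, 0.0], 90], [[-0.004, 0.052, -0.008], [-3.5, 0.0, 0.0], 90], [[-0.003, 0.052, -0.005], [-3.5, 0.0, 0.0], 90], [[-0.004, 0.052, -0.002], [-3.0, 0.0, 0.0], 90], [[-0.004, 0.052, 0.001], [-3.5, 0.0, 0.0], 90]]
end err mm [ 0.5 -0.   0.5] deg [ 0.1  -0.03 -0.05]
```

Request:
{"method": "drive_tool", "body": {
  "plan": [
    [[-0.004, 0.034, -0.039], [-3.5, 0, 0], 90],
    [[-0.003, 0.037, -0.037], [-3, 0, 0], 90],
    [[-0.004, 0.039, -0.035], [-3.5, 0, 0], 90],
    [[-0.003, 0.041, -0.032], [-3, 0, 0], 90],
    [[-0.004, 0.042, -0.03], [-3.5, 0, 0], 90],
    [[-0.004, 0.044, -0.028], [-3.5, 0, 0], 90],
    [[-0.003, 0.046, -0.025], [-3, 0, 0], 90],
    [[-0.004, 0.047, -0.022], [-3.5, 0, 0], 90],
    [[-0.003, 0.048, -0.02], [-3.5, 0, 0], 90],
    [[-0.004, 0.049, -0.016], [-3, 0, 0], 90],
    [[-0.004, 0.051, -0.014], [-3.5, 0, 0], 90],
    [[-0.003, 0.05, -0.011], [-3, 0, 0], 90],
    [[-0.004, 0.052, -0.008], [-3.5, 0, 0], 90],
    [[-0.003, 0.052, -0.005], [-3.5, 0, 0], 90],
    [[-0.004, 0.052, -0.002], [-3, 0, 0], 90],
    [[-0.004, 0.052, 0.001], [-3.5, 0, 0], 90],
    [[0, 0, 0], [0, 0, 0], 90],
    [[0, 0, 0], [0, 0, 0], 90]
  ],
  "force": 60
}}

```text
time_s: 2.35
tcp_pos: [498.6, 246.9, 299.8]
ee_rot: [0.25, 1.557, -0.251]
ft_force: [0.5, -0.7, -0.1]
gripper_width: 55.2
```

```bash
python3 - <<'E'
from plan import *
from rig import env
s,p,r=st(); print(p.round(2),s['qpos'].round(3),s['gripper_width'],r.as_matrix().round(3).tolist())
for n in("side","top"):
    cv2.imwrite(f"pics/{n}1.png",env.capture(n)["color"][:,:,::-1])
for n in("side","top"): 
    print(n,proj(n,p+r.apply([[11,0,0],[11,0,34],[11,0,-34]])).round(1).tolist())
crop('s','pics/side1.png','pics/s5.png',250,90,390,240,4); crop('t','pics/top1.png','pics/t5.png',120,150,280,300,4)
E
```

```text
[498.6  246.93 299.76] [ 0.394  0.278  1.416 -0.     1.449  0.713] 55.18004474494837 [[-0.001, 0.314, 0.949], [-0.001, 0.95, -0.314], [-1.0, -0.001, -0.001]]
side [[315.5, 136.0], [329.5, 136.6], [301.6, 135.5]]
top [[179.7, 210.4], [185.4, 194.8], [174.0, 226.2]]
```

View pics/s5.png

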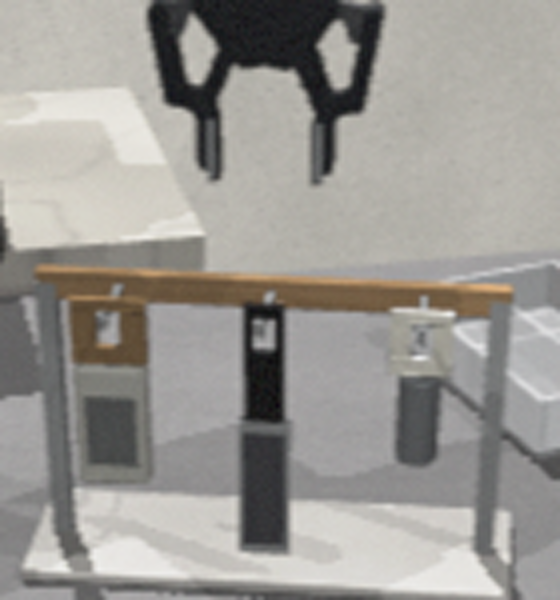

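View pics/t5.png

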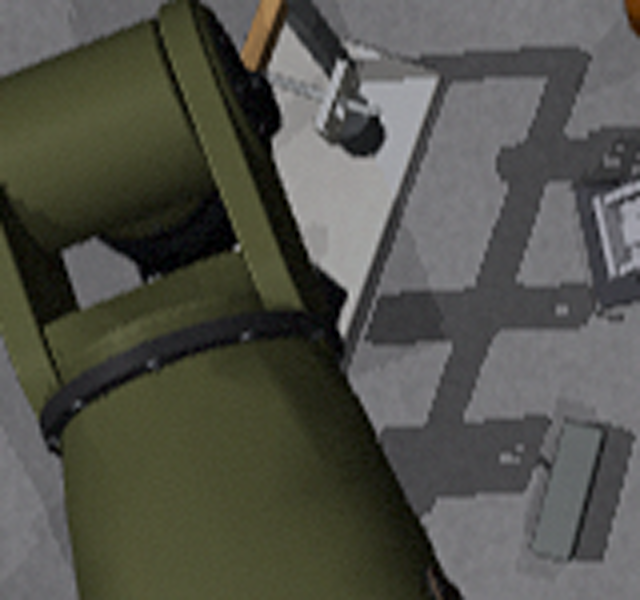

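Request:
{"method": "drive_tool", "body": {
  "plan": [
    [[0.04, 0, 0], [0, 0, 0], 90],
    [[0.04, 0, 0], [0, 0, 0], 90],
    [[0.035, 0, 0], [0, 0, 0], 90],
    [[0.015, 0, 0], [0, 0, 0], 90],
    [[0.009, 0, 0], [0, 0, 0], 90],
    [[0, 0, 0], [0, 0, 0], 90],
    [[0, 0, 0], [0, 0, 0], 255],
    [[0, 0, 0], [0, 0, 0], 255],
    [[0, 0, 0], [0, 0, 0], 255],
    [[0, 0, 0], [0, 0, 0], 255],
    [[0, 0, 0], [0, 0, 0], 255]
  ],
  "force": 60
}}

```text
time_s: 3.82
tcp_pos: [499.1, 247.5, 162.2]
ee_rot: [0.251, 1.555, -0.249]
ft_force: [-2.4, 1.4, 7.1]
gripper_width: 25.2
```

```bash
python3 - <<'E'
from plan import *
from rig import env
s,p,r=st(); print(p.round(2),s['qpos'].round(3),s['gripper_width'],s['ft_force'])
cv2.imwrite("pics/side2.png",env.capture("side")["color"][:,:,::-1])
crop('s','pics/side2.png','pics/s6.png',250,90,390,240,4)
E
```

```text
[499.14 247.49 162.23] [0.395 0.392 1.592 0.    1.156 0.713] 25.150200125260838 [-2.36377206  1.35397765  7.08849112]
```

View pics/s6.png

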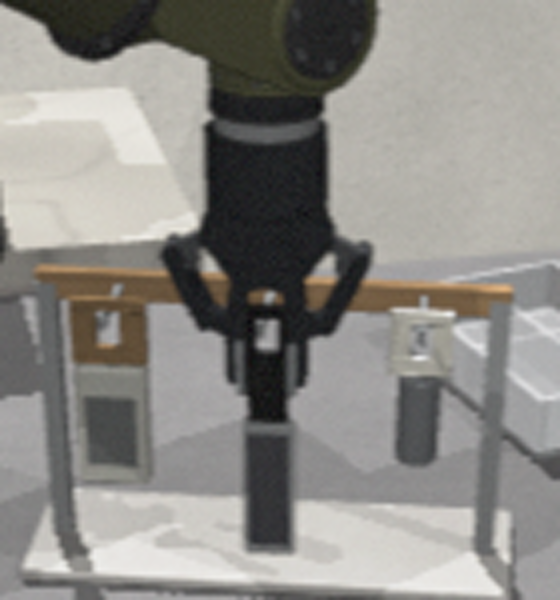

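Request:
{"method": "drive_tool", "body": {
  "plan": [
    [[-0.005, 0, 0], [0, 0, 0], 255],
    [[-0.006, 0, 0], [0, 0, 0], 255],
    [[-0.004, 0, 0], [0, 0, 0], 255],
    [[0, 0, 0], [0, 0, 0], 255],
    [[0, 0, 0], [0, 0, 0], 255]
  ]
}}

```text
time_s: 4.5
tcp_pos: [498.8, 247.2, 176.1]
ee_rot: [0.25, 1.556, -0.25]
ft_force: [-0.2, -0.0, 0.1]
gripper_width: 24.7
```

```bash
python3 - <<'E'
from plan import *
from rig import env
s,p,r=st(); print(p.round(2),s['gripper_width'],s['ft_force'])
cv2.imwrite("pics/side3.png",env.capture("side")["color"][:,:,::-1])
crop('s','pics/side3.png','pics/s7.png',275,130,350,235,6)
E
```

```text
[498.8  247.21 176.15] 24.7428488972483 [-0.20789912 -0.03219719  0.1010587 ]
```

View pics/s7.png

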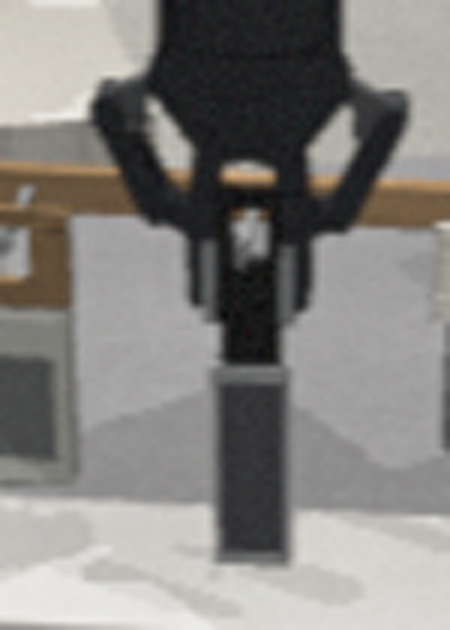

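Request:
{"method": "drive_tool", "body": {
  "plan": [
    [[0, -0.01, 0], [0, 0, 0], 255],
    [[0, -0.015, 0], [0, 0, 0], 255],
    [[0, -0.02, 0], [0, 0, 0], 255],
    [[0, -0.02, 0], [0, 0, 0], 255],
    [[-0.02, -0.015, 0], [0, 0, 0], 255],
    [[-0.04, 0, 0], [0, 0, 0], 255],
    [[-0.04, 0, 0], [0, 0, 0], 255],
    [[-0.04, 0, 0], [0, 0, 0], 255],
    [[0, 0, 0], [0, 0, 0], 255],
    [[0, 0, 0], [0, 0, 0], 255]
  ]
}}

```text
time_s: 5.8
tcp_pos: [473.4, 170.7, 315.5]
ee_rot: [0.25, 1.557, -0.251]
ft_force: [1.4, -0.5, -1.1]
gripper_width: 25.4
```

```bash
cat >> plan.py <<'E'
r2=2**-.5
U=D(SL,(-r2,0,r2)); N=D(SL,(r2,0,r2)); SEAT=W(SL,(53.5,0,25.5))
E
python3 - <<'E'
from plan import *
from rig import env
s,p,r=st(); print(p.round(2),s['gripper_width'],s['ft_force'],s['qpos'].round(3))
for n in("side","top"):
    cv2.imwrite(f"pics/{n}4.png",env.capture(n)["color"][:,:,::-1])
t=SEAT+132.3*U+15*U+60*N; rt=M(-U,D(SL,(0,-1,0)))
print(t.round(1), SEAT.round(1))
rs,p2,rr=rows(p,r,t,rt,9,255); show(rs,p2,rr,t,rt)
E
```

```text
[473.4  170.69 315.48] 25.438732541156902 [ 1.37632315 -0.45206545 -1.13547539] [0.273 0.147 1.538 0.    1.458 0.593]
[564.2  11.8 172.1] [550.9  72.1  25.5]
[[[0.016, -0.014, 0.015], [-3.0, 1.5, 5.0], 255], [[0.014, -0.015, 0.015], [-3.5, 1.0, 4.5], 255], [[0.013, -0.018, 0.014], [-3.0, 1.5, 5.0], 255], [[0.011, -0.019, 0.013], [-3.5, 1.5, 5.0], 255], [[0.008, -0.021, 0.012], [-3.0, 1.0, 5.0], 255], [[0.007, -0.023, 0.012], [-3.5, 1.5, 5.0], 255], [[0.004, -0.023, 0.01], [-3.0, 1.5, 4.5], 255], [[0.002, -0.024, 0.009], [-3.5, 1.0, 5.0], 255], [[0.0, -0.025, 0.007], [-3.0, 1.5, 5.0], 255]]
end err mm [-0.2 -0.2 -0.1] deg [-0.08  0.03 -0.08]
```

View pics/side4.png

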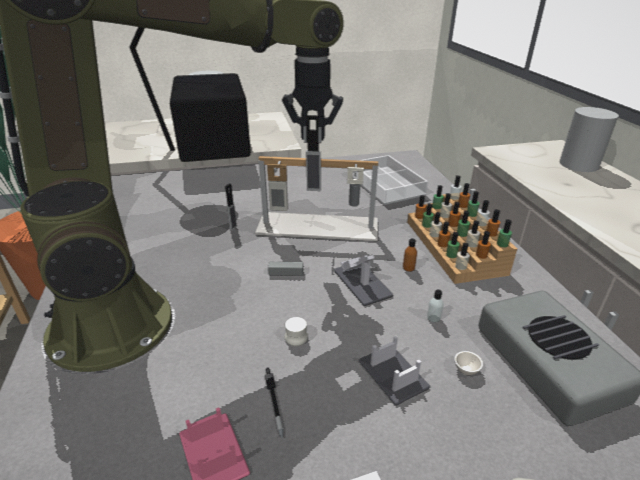

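View pics/top4.png

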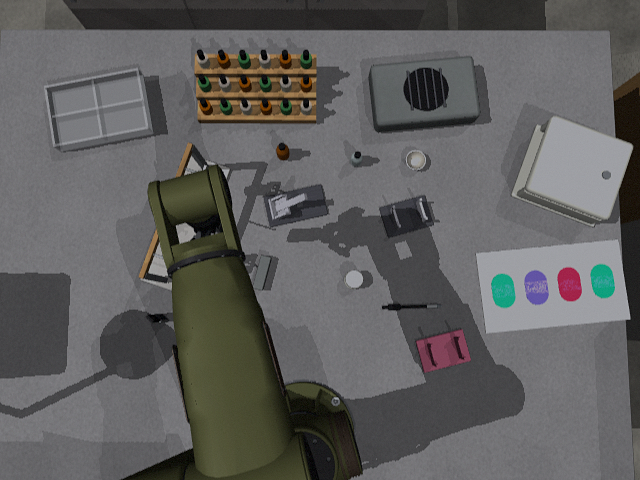

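Request:
{"method": "drive_tool", "body": {
  "plan": [
    [[0.016, -0.014, 0.015], [-3, 1.5, 5], 255],
    [[0.014, -0.015, 0.015], [-3.5, 1, 4.5], 255],
    [[0.013, -0.018, 0.014], [-3, 1.5, 5], 255],
    [[0.011, -0.019, 0.013], [-3.5, 1.5, 5], 255],
    [[0.008, -0.021, 0.012], [-3, 1, 5], 255],
    [[0.007, -0.023, 0.012], [-3.5, 1.5, 5], 255],
    [[0.004, -0.023, 0.01], [-3, 1.5, 4.5], 255],
    [[0.002, -0.024, 0.009], [-3.5, 1, 5], 255],
    [[0, -0.025, 0.007], [-3, 1.5, 5], 255],
    [[0, 0, 0], [0, 0, 0], 255],
    [[0, 0, 0], [0, 0, 0], 255],
    [[0, 0, 0], [0, 0, 0], 255]
  ]
}}

```text
time_s: 7.4
tcp_pos: [564.4, 12.9, 173.7]
ee_rot: [0.457, 1.559, 0.781]
ft_force: [0.0, -0.8, -0.9]
gripper_width: 25.2
```

```bash
cat > chk.py <<'E'
from plan import *
from rig import env
import sys
def shot(k,file=None):
    """capture; overlay expected file outline given tool->file (a = dist TCP from blade end along -toolx)"""
    s,p,r=st(); print(p.round(1),s['gripper_width'].round(1),s['ft_force'].round(1),s['qpos'].round(3))
    for n in("side","top"): cv2.imwrite(f"pics/{n}{k}.png",env.capture(n)["color"][:,:,::-1])
    return s,p,r
E
python3 - <<'E'
from chk import *
s,p,r=shot(5)
t=SEAT+147.3*U+60*N; rt=M(-U,D(SL,(0,-1,0))); print((p-t).round(1),(r.inv()*rt).as_rotvec(degrees=True).round(2))
from ov import draw
crop('s','pics/side5.png','pics/s8.png',290,150,450,310,5); crop('t','pics/top5.png','pics/t8.png',250,130,370,240,6)
pts=p+r.apply([[132.3,5,17],[132.3,5,-17],[132.3,-5,17],[132.3,-5,-17],[32.3,5,17],[32.3,5,-17],[32.3,-5,17],[32.3,-5,-17]])
for a,b in zip(proj('side',pts),proj('top',pts)): print(((a-[290,150])*5).round(),((b-[250,130])*6).round())
E
```

```text
Traceback (most recent call last):
  File "chk.py", line 6, in shot
    s,p,r=st(); print(p.round(1),s['gripper_width'].round(1),s['ft_force'].round(1),s['qpos'].round(3))
                                 ^^^^^^^^^^^^^^^^^^^^^^^^
AttributeError: 'float' object has no attribute 'round'
```

```bash
sed -i "s/s\['gripper_width'\].round(1)/round(s['gripper_width'],1)/" chk.py
python3 - <<'E'
from chk import *
s,p,r=shot(5)
t=SEAT+147.3*U+60*N; rt=M(-U,D(SL,(0,-1,0))); print((p-t).round(1),(r.inv()*rt).as_rotvec(degrees=True).round(2))
from ov import draw
crop('s','pics/side5.png','pics/s8.png',290,150,450,310,5); crop('t','pics/top5.png','pics/t8.png',250,130,370,240,6)
pts=p+r.apply([[132.3,5,17],[132.3,5,-17],[132.3,-5,17],[132.3,-5,-17],[32.3,5,17],[32.3,5,-17],[32.3,-5,17],[32.3,-5,-17]])
for a,b in zip(proj('side',pts),proj('top',pts)): print(((a-[290,150])*5).round(),((b-[250,130])*6).round())
E
```

```text
[564.4  12.9 173.7] 25.2 [ 0.  -0.8 -0.9] [-0.302  0.585  1.447  0.662  1.569 -0.68 ]
[0.2 1.2 1.6] [ 0.03  0.07 -0.01]
[311. 419.] [ 39. 419.]
[250. 435.] [ 56. 502.]
[317. 439.] [ 58. 419.]
[256. 455.] [ 75. 501.]
[393. 361.] [204. 345.]
[327. 378.] [223. 432.]
[400. 382.] [223. 345.]
[334. 399.] [242. 431.]
```

View pics/s8.png

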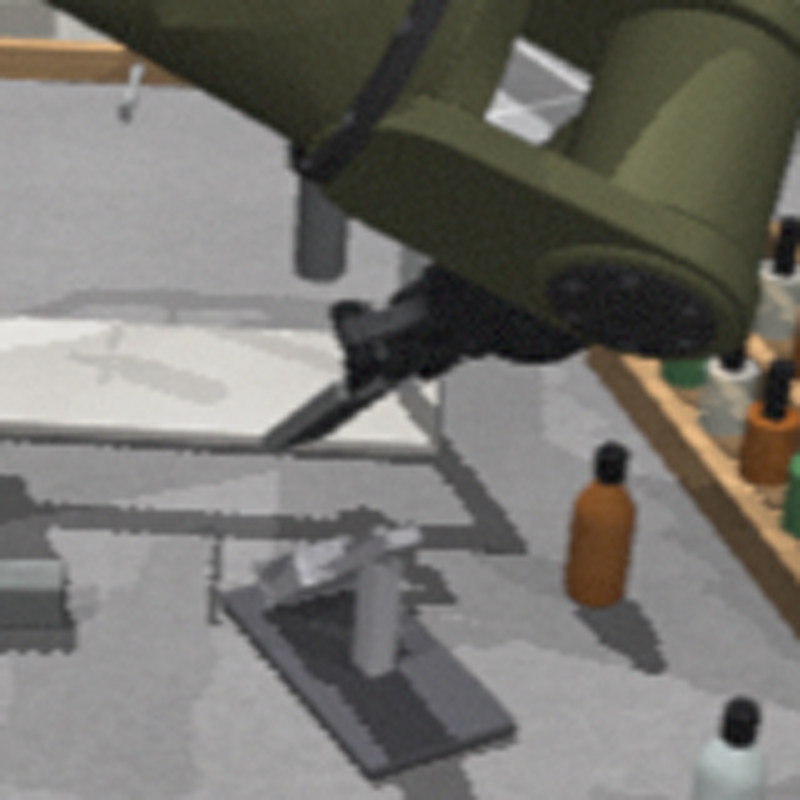

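View pics/t8.png

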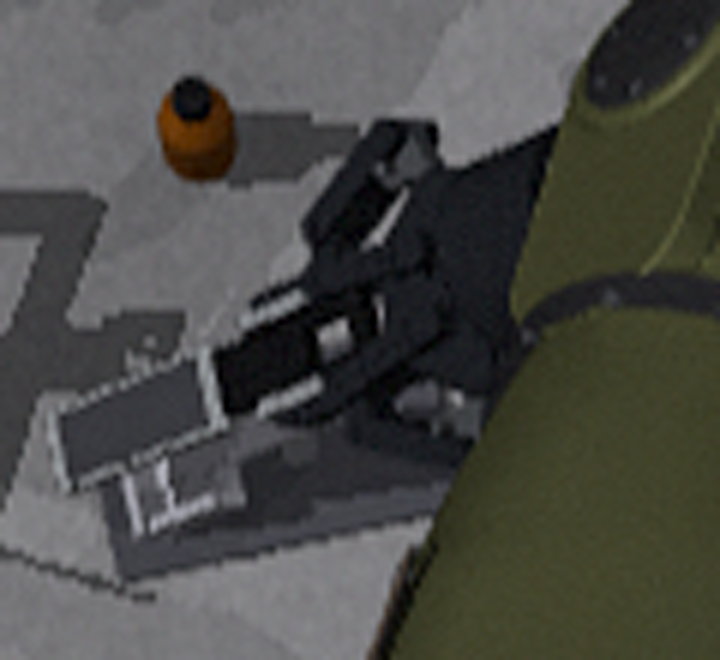

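```bash
cat > drawfile.py <<'E'
from plan import *
def outline(n,src,dst,box,s,blade,zax,yax,L=180):
    """draw file outline: blade-end centre, z axis, y axis (width)"""
    x0,y0,x1,y1=box; im=cv2.resize(cv2.imread(src)[y0:y1,x0:x1],None,fx=s,fy=s,interpolation=cv2.INTER_CUBIC)
    xax=np.cross(yax,zax)
    for h,c in((5,(0,255,255)),(-5,(255,255,0))):
        P=[blade+zax*a+yax*w+xax*h for a,w in((0,17),(100,17),(100,13),(180,13),(180,-13),(100,-13),(100,-17),(0,-17))]
        u=((proj(n,P)-[x0,y0]+.5)*s-.5).round().astype(int)
        cv2.polylines(im,[u.reshape(-1,1,2)],True,c,1)
    cv2.imwrite(dst,im)
E
python3 - <<'E'
from drawfile import *
p=np.array([564.4,12.9,173.7]); r=R.from_rotvec([.457,1.559,.781])
m=r.as_matrix(); b=p+132.3*m[:,0]
outline('top','pics/top5.png','pics/t9.png',(250,170,330,230),10,b,-m[:,0],m[:,2])
outline('side','pics/side5.png','pics/s9.png',(335,200,395,250),12,b,-m[:,0],m[:,2])
E
```

```text
(no output)
```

View pics/t9.png

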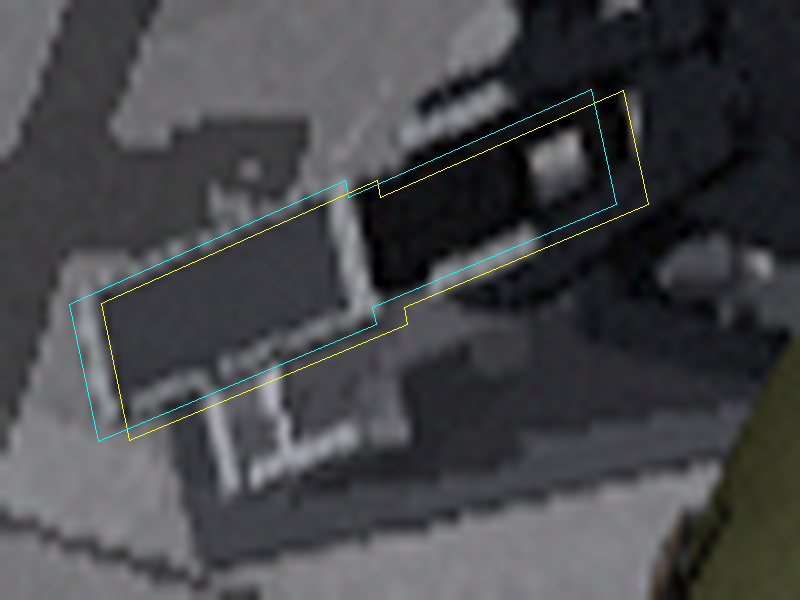

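View pics/s9.png

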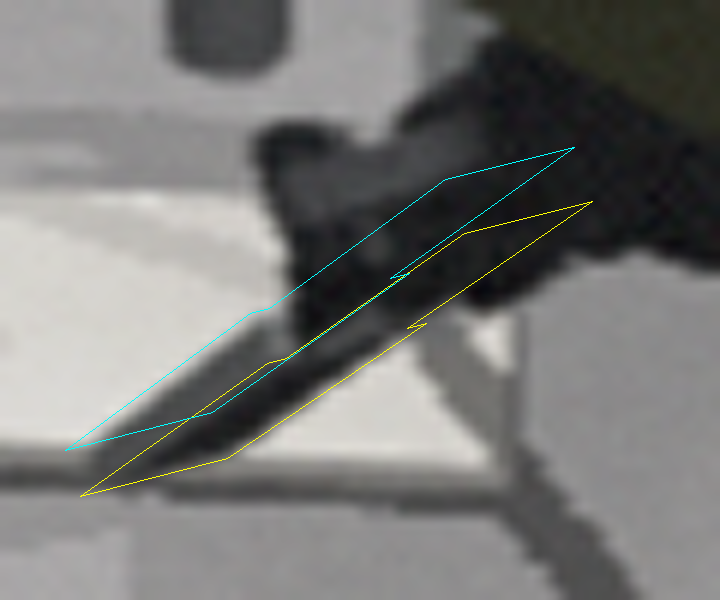

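```bash
python3 - <<'E'
from h import *
crop('t','pics/top5.png','pics/t10.png',252,180,316,226,12)
crop('s','pics/side5.png','pics/s10.png',338,215,388,245,16)
E
```

```text
(no output)
```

View pics/t10.png

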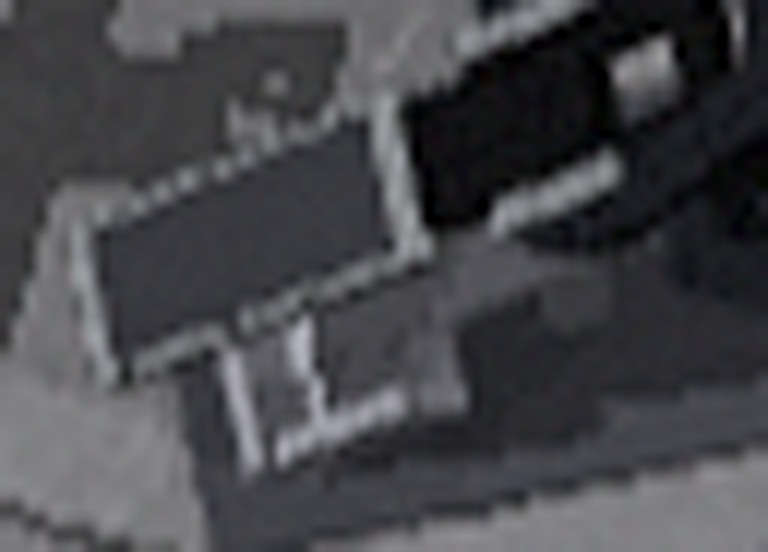

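View pics/s10.png

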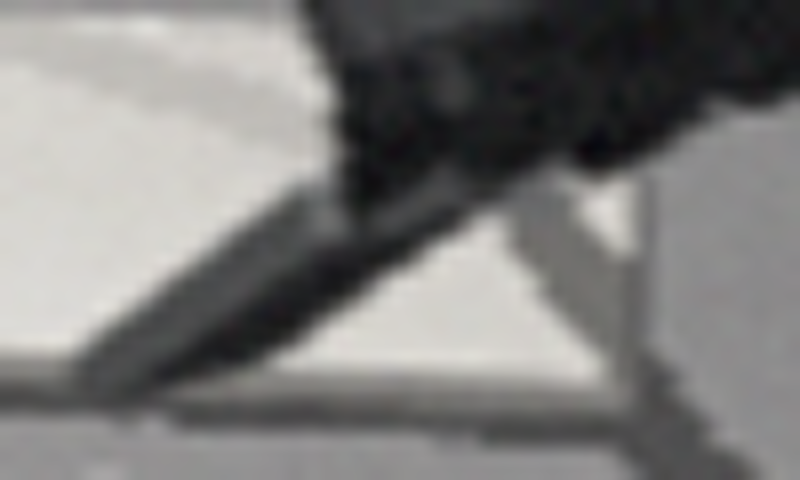

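```bash
cat > ffit.py <<'E'
from drawfile import *
from scipy.optimize import least_squares
def ffit(obs,b0,r0,ref=None,wpos=1e-3,wrot=.02):
    """obs: (cam,(a along z,w,h),uv). r0: Rotation with columns x(normal),y(width),z(length)"""
    def f(v):
        rr=r0*R.from_rotvec(v[3:]/57.3); b=b0+v[:3]
        e=[proj(n,b+rr.apply([P[2],P[1],P[0]]))[0]-uv for n,P,uv in obs]
        return np.r_[np.concatenate(e),wpos*v[:3],wrot*v[3:]]
    s=least_squares(f,np.zeros(6),loss='soft_l1')
    print('dpos',s.x[:3].round(1),'drot(x,y,z file deg)',s.x[3:].round(1)); print(f(s.x)[:-6].reshape(-1,2).round(1).tolist())
    return b0+s.x[:3],r0*R.from_rotvec(s.x[3:]/57.3)
E
python3 - <<'E'
from ffit import *
p=np.array([564.4,12.9,173.7]); r=R.from_rotvec([.457,1.559,.781]); m=r.as_matrix()
b=p+132.3*m[:,0]; z=-m[:,0]; y=m[:,2]; x=np.cross(y,z); print('normal',x)
r0=R.from_matrix(np.c_[x,y,z]); h=5 if x[2]>0 else -5
t=lambda u,v:(252+u/12-.46,180+v/12-.46); s=lambda u,v:(338+u/16-.47,215+v/16-.47)
ob=[('top',(0,17,h),t(68,208)),('top',(0,-17,h),t(110,385)),('top',(100,-17,h),t(432,252)),('top',(100,17,h),t(383,95)),
('side',(0,-17,h),s(75,366)),('side',(100,-17,h),s(303,188))]
ffit(ob,b,r0); ffit(ob[:4],b,r0); ffit(ob,b,r0,wrot=10)
E
```

```text
normal [ 0.15204613 -0.69011664 -0.70754575]
dpos [ 6.2 -1.6 -0.2] drot(x,y,z file deg) [ 2.  -1.6  5.8]
[[-0.4, 0.7], [-0.3, -0.3], [0.2, 0.6], [0.4, -0.8], [0.3, 0.5], [-0.1, -0.4]]
dpos [ 11.8   0.2 -27.9] drot(x,y,z file deg) [ 2.1 -1.8  6.5]
[[-0.1, 0.7], [0.1, -0.6], [-0.1, 0.5], [0.1, -0.5]]
dpos [ 4.1 -1.  -1.6] drot(x,y,z file deg) [ 0. -0.  0.]
[[-0.3, 1.5], [-0.9, 0.4], [0.0, -0.2], [1.1, -1.5], [-0.6, 0.2], [0.8, -0.1]]
```

Request:
{"method": "drive_tool", "body": {
  "plan": [
    [[0, -0.01, -0.001], [0, 1.5, 0], 255],
    [[0, -0.015, 0], [0, 0, 0], 255],
    [[0, -0.015, 0], [0, 0, 0], 255],
    [[0, 0, 0], [0, 0, 0], 255],
    [[0, 0, 0], [0, 0, 0], 255]
  ]
}}

```text
time_s: 8.12
tcp_pos: [569.6, -15.6, 144.5]
ee_rot: [0.45, 1.584, 0.79]
ft_force: [-0.7, -0.1, -0.5]
gripper_width: 25.2
```

```bash
python3 - <<'E'
from chk import *
from drawfile import outline
s,p,r=shot(6)
t=SEAT+147.3*U+20*N; rt=M(-U,D(SL,(0,-1,0))); d=p-t
print('U,N,lat',d@U,d@N,d@D(SL,(0,1,0)),(r.inv()*rt).as_rotvec(degrees=True).round(2))
crop('t','pics/top6.png','pics/t11.png',252,180,316,226,12)
crop('s','pics/side6.png','pics/s11.png',338,220,398,265,13)
m=r.as_matrix(); b=p+132.3*m[:,0]
outline('top','pics/top6.png','pics/t12.png',(252,180,316,226),12,b,-m[:,0],m[:,2])
E
```

```text
[569.6 -15.6 144.5] 25.2 [-0.7 -0.1 -0.5] [-0.338  0.658  1.404  0.63   1.585 -0.723]
U,N,lat 0.22981180575145924 0.8074543482354909 0.5601035945610925 [-0.04 -1.44 -0.1 ]
```

View pics/t11.png

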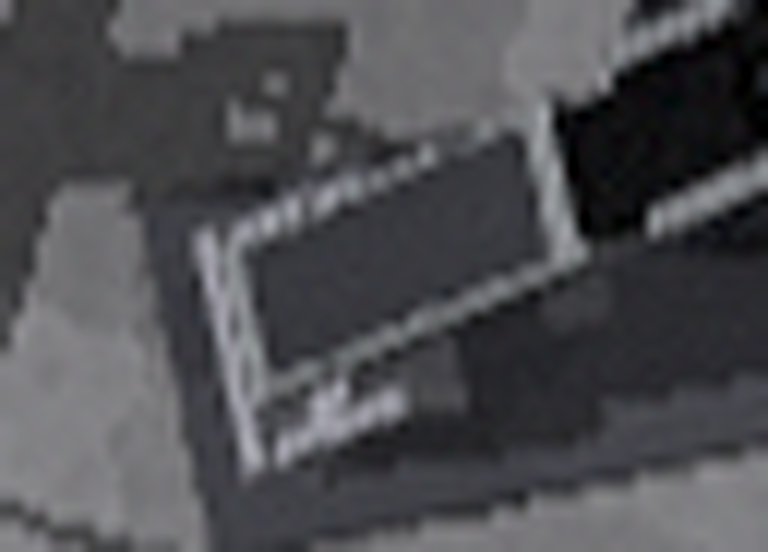

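View pics/s11.png

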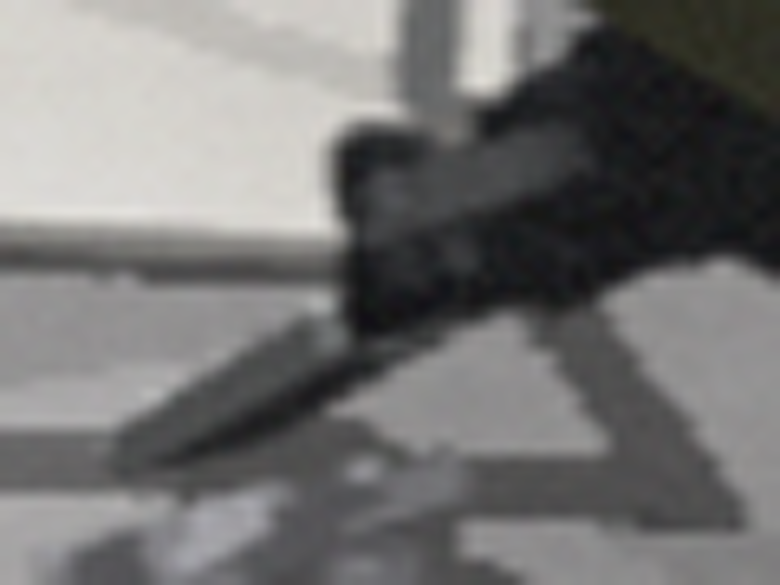

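View pics/t12.png

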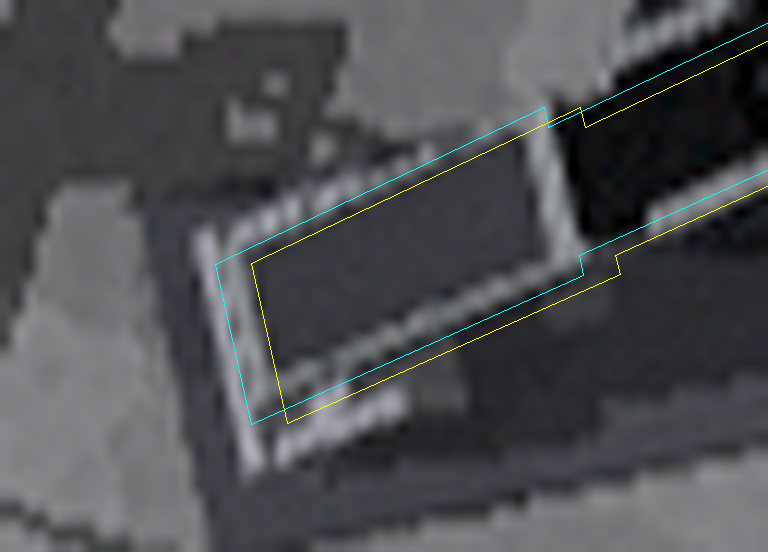

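```bash
python3 - <<'E'
from ffit import *
p=np.array([569.6,-15.6,144.5]); r=R.from_rotvec([.45,1.584,.79]); m=r.as_matrix()
b=p+132.3*m[:,0]; z=-m[:,0]; y=m[:,2]; x=np.cross(y,z)
r0=R.from_matrix(np.c_[x,y,z]); h=-5
t=lambda u,v:(252+u/12-.46,180+v/12-.46); s=lambda u,v:(338+u/13-.46,220+v/13-.46)
ob=[('top',(0,17,h),t(218,230)),('top',(0,-17,h),t(258,400)),('top',(100,-17,h),t(588,255)),('top',(100,17,h),t(542,98)),
('side',(0,-17,h),s(118,440)),('side',(100,-17,h),s(312,318)),('side',(100,-17,-h),s(355,345))]
for o,w in((ob,.02),(ob,10),(ob[:4],10)):
    bb,rr=ffit(o,b,r0,wrot=w)
    d=bb-SEAT; print('blade end U,N,lat',(d@U).round(1),(d@N).round(1),(d@D(SL,(0,1,0))).round(1), 'z lat', (rr.apply([0,0,1])@D(SL,(0,1,0))).round(3))
# slope features in this image: stop plate ends outer, cheek ends
for P in [(0,-20,14),(0,20,14),(40,20,10),(40,-20,10),(105,-8,0),(105,8,0)]:
    a,w,hh=P; print(P,((proj('top',SEAT+U*a+N*(hh-5)+w*D(SL,(0,1,0)))[0]-[252,180]+.46)*12).round())
E
```

```text
dpos [ 6.8 -0.9  1.6] drot(x,y,z file deg) [ 1.9 -1.1  6.6]
[[-0.3, 0.2], [0.3, -0.6], [0.2, 0.3], [-0.1, -0.6], [-0.3, 0.2], [0.5, -1.1], [-1.0, 0.9]]
blade end U,N,lat 18.1 20.5 -2.5 z lat 0.009
dpos [ 5.  -0.6 -0.3] drot(x,y,z file deg) [ 0. -0.  0.]
[[0.0, 0.9], [-0.3, 0.0], [-0.1, -0.4], [0.4, -1.3], [-1.1, -0.0], [1.2, -0.9], [-0.7, 1.3]]
blade end U,N,lat 16.2 19.6 -0.8 z lat -0.025
dpos [  9.9   0.8 -29.1] drot(x,y,z file deg) [0. 0. 0.]
[[0.3, 1.1], [-0.0, 0.0], [-0.4, -0.1], [0.2, -0.7]]
blade end U,N,lat -4.4 -0.5 -5.9 z lat -0.025
(0, -20, 14) [223. 251.]
(0, 20, 14) [262. 438.]
(40, 20, 10) [405. 385.]
(40, -20, 10) [364. 195.]
(105, -8, 0) [629. 159.]
(105, 8, 0) [646. 237.]
```

Request:
{"method": "drive_tool", "body": {
  "plan": [
    [[0.005, -0.008, -0.002], [0, 0, 0], 255],
    [[0.005, -0.006, 0], [0, 0, 0], 255],
    [[0, -0.002, 0], [0, 0, 0], 255],
    [[0, 0, 0], [0, 0, 0], 255],
    [[0, 0, 0], [0, 0, 0], 255]
  ]
}}

```text
time_s: 8.85
tcp_pos: [568.4, -20.2, 126.3]
ee_rot: [0.45, 1.584, 0.79]
ft_force: [-0.8, -0.4, -0.7]
gripper_width: 24.8
```

```bash
python3 - <<'E'
from chk import *
s,p,r=shot(7)
t=SEAT+132.3*U; d=p-t
print('U,N,lat',d@U,d@N,d@D(SL,(0,1,0)))
crop('t','pics/top7.png','pics/t13.png',252,180,316,226,12)
crop('s','pics/side7.png','pics/s13.png',338,220,398,265,13)
E
```

```text
[568.4 -20.2 126.3] 24.8 [-0.8 -0.4 -0.7] [-0.346  0.682  1.412  0.626  1.563 -0.747]
U,N,lat 5.3570266446528265 4.9456030160253395 2.7586182654354365
```

View pics/t13.png

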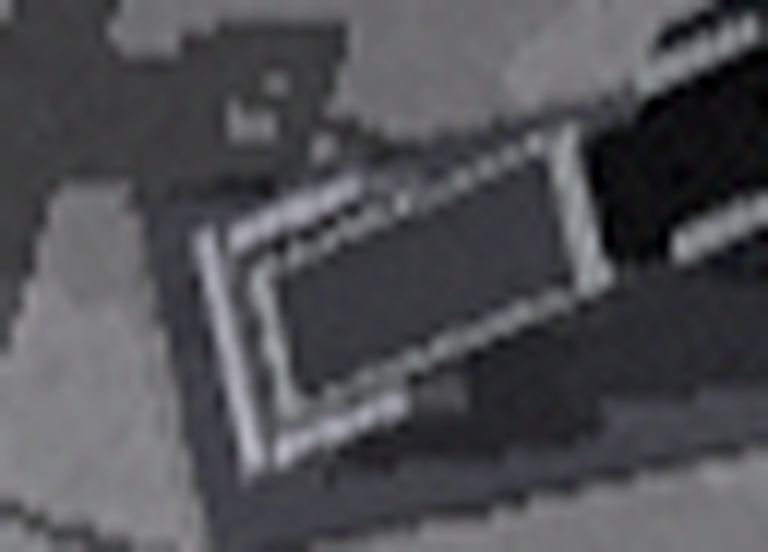

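View pics/s13.png

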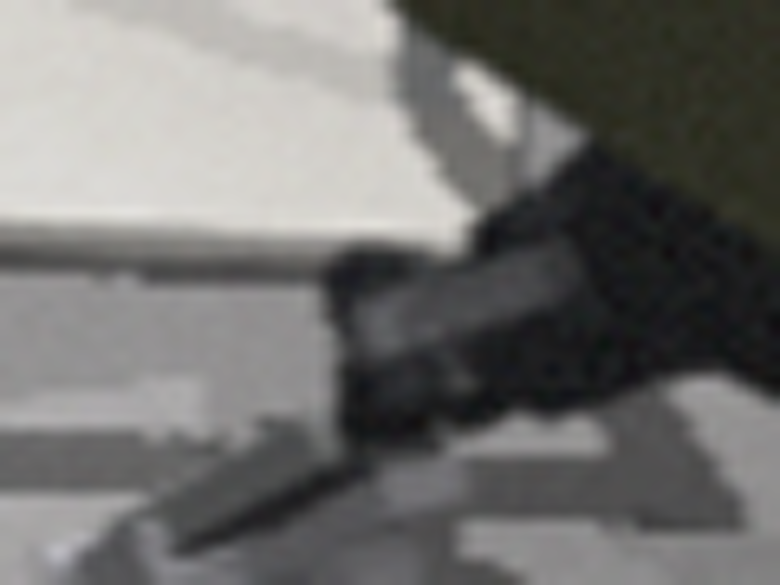

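Request:
{"method": "drive_tool", "body": {
  "plan": [
    [[0, -0.002, 0.001], [0, 0, 0], 255],
    [[0, -0.002, 0], [0, 0, 0], 255],
    [[0.002, 0, 0], [0, 0, 0], 255],
    [[0.002, 0, 0], [0, 0, 0], 255],
    [[0, 0, 0], [0, 0, 0], 255],
    [[0, 0, 0], [0, 0, 0], 255]
  ]
}}

```text
time_s: 9.7
tcp_pos: [569.1, -19.9, 120.4]
ee_rot: [0.45, 1.584, 0.79]
ft_force: [0.2, 0.3, -0.9]
gripper_width: 25.3
```

```bash
cat > now.py <<'E'
from plan import *
s,p,r=st(); d=p-(SEAT+132.3*U); f=np.array(s['ft_force'])
print('U,N,lat',d@U,d@N,d@D(SL,(0,1,0)),'F U,N,lat',f@U,f@N,f@D(SL,(0,1,0)),s['gripper_width'])
E
python3 now.py
```

```text
U,N,lat 1.1280357955611575 0.8416551529434122 1.9667229304385716 F U,N,lat -0.7960617431543922 -0.4753292894661215 -0.27661363895971053 25.324589536070256
```

No contact yet; creep further.

Request:
{"method": "drive_tool", "body": {
  "plan": [
    [[0, -0.001, 0], [0, 0, 0], 255],
    [[0, -0.001, 0], [0, 0, 0], 255],
    [[0, 0, 0], [0, 0, 0], 255]
  ]
}}

```text
time_s: 10.07
tcp_pos: [569.3, -20.4, 120.0]
ee_rot: [0.451, 1.584, 0.793]
ft_force: [-3.7, 7.3, 8.4]
gripper_width: 25.1
```

```bash
python3 now.py
```

```text
U,N,lat 1.2263989586625477 0.17161420827446755 1.880143740626858 F U,N,lat 0.28053834283912893 11.558790331896411 2.0861853358716824 25.129370690588022
```

Request:
{"method": "drive_tool", "body": {
  "plan": [
    [[0.001, 0.001, 0], [0, 0, 0], 255],
    [[0.001, 0, 0], [0, 0, 0], 255],
    [[0, 0, 0], [0, 0, 0], 255]
  ]
}}

```text
time_s: 10.45
tcp_pos: [569.2, -19.0, 119.1]
ee_rot: [0.45, 1.583, 0.791]
ft_force: [-0.2, 3.4, 5.9]
gripper_width: 25.1
```

```bash
python3 now.py
```

```text
U,N,lat -0.4517998990355904 0.5024901319536148 1.7201205589070188 F U,N,lat 1.8244631791354982 6.49875971705798 -0.5716184542167381 25.138333742507687
```

Request:
{"method": "drive_tool", "body": {
  "plan": [
    [[0, 0, 0], [0, 0, 0], 110],
    [[0, 0, 0], [0, 0, 0], 90],
    [[0, 0, 0], [0, 0, 0], 90],
    [[0, 0, 0], [0, 0, 0], 90],
    [[0, 0, 0], [0, 0, 0], 90],
    [[0, 0, 0], [0, 0, 0], 90]
  ]
}}

```text
time_s: 11.2
tcp_pos: [568.9, -19.3, 118.4]
ee_rot: [0.45, 1.584, 0.79]
ft_force: [-0.5, -0.0, -0.8]
gripper_width: 54.9
```

```bash
python3 now.py; python3 - <<'E'
from chk import *
s,p,r=shot(8)
crop('t','pics/top8.png','pics/t14.png',252,165,332,230,10)
crop('s','pics/side8.png','pics/s14.png',330,210,420,280,8)
E
```

```text
U,N,lat -0.8271343142101055 -0.1616092496009488 2.0113253985706776 F U,N,lat -0.5772058106684397 -0.49901431310868666 0.4686115598995879 54.919569765433494
[568.9 -19.3 118.4] 54.9 [-0.5 -0.  -0.8] [-0.344  0.694  1.413  0.627  1.552 -0.753]
```

View pics/t14.png

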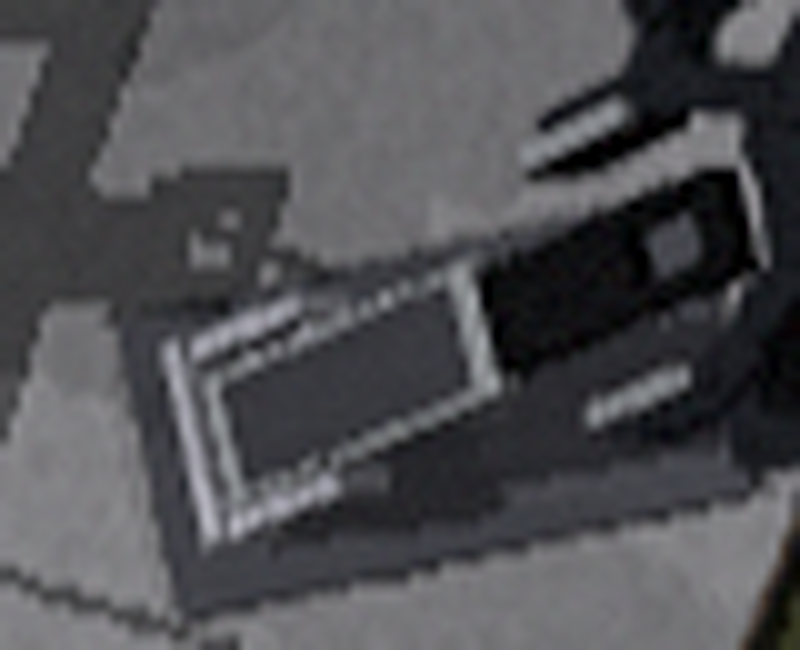

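View pics/s14.png

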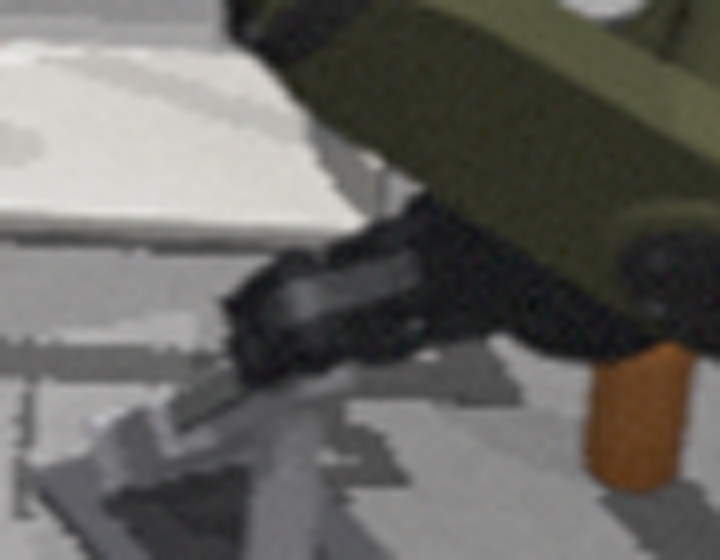

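Request:
{"method": "drive_tool", "body": {
  "plan": [
    [[-0.02, 0, 0], [0, 0, 0], 90],
    [[-0.03, 0, 0], [0, 0, 0], 90],
    [[-0.03, 0, 0], [0, 0, 0], 90],
    [[-0.03, 0, 0], [0, 0, 0], 90],
    [[0, 0.02, 0], [0, 0, 0], 90]
  ]
}}

```text
time_s: 11.92
tcp_pos: [585.6, -82.5, 210.8]
ee_rot: [0.451, 1.582, 0.788]
ft_force: [0.3, 0.9, 0.3]
gripper_width: 55.3
```

```bash
cat > g2.py <<'E'
from plan import *
Pg=np.array([568.9,-19.3,118.4])-12.3*U
XT=D(SL,(-.5,0,-3**.5/2)); RT=M(XT,D(SL,(0,-1,0)))
E
python3 - <<'E'
from g2 import *
s,p,r=st(); print(p.round(1),s['qpos'].round(3),s['ft_force'])
t=Pg+8*XT-115*XT; print(Pg,t)
rs,p2,rr=rows(p,r,t,RT,9,90); show(rs,p2,rr,t,RT)
E
```

```text
[585.6 -82.5 210.8] [-0.424  0.658  1.236  0.599  1.766 -0.689] [0.25591975 0.87304533 0.30377989]
[567.03420275 -10.80507206 109.70258659] [555.55720974  41.44938833 202.3673048 ]
[[[0.011, 0.009, 0.0], [0.0, 0.0, -8.5], 90], [[0.009, 0.011, 0.0], [0.0, -0.5, -8.0], 90], [[0.007, 0.012, 0.0], [0.0, 0.0, -8.5], 90], [[0.006, 0.013, 0.0], [0.5, 0.0, -8.5], 90], [[0.004, 0.014, -0.001], [0.0, 0.0, -8.0], 90], [[0.002, 0.014, 0.0], [0.0, -0.5, -8.5], 90], [[-0.001, 0.014, 0.0], [0.0, 0.0, -8.5], 90], [[-0.002, 0.014, -0.001], [0.0, 0.0, -8.0], 90], [[-0.004, 0.014, 0.0], [0.0, 0.0, -8.5], 90]]
end err mm [-0.2  0.2 -0.4] deg [ 0.22 -0.13 -0.05]
```

Request:
{"method": "drive_tool", "body": {
  "plan": [
    [[0.011, 0.009, 0], [0, 0, -8.5], 90],
    [[0.009, 0.011, 0], [0, -0.5, -8], 90],
    [[0.007, 0.012, 0], [0, 0, -8.5], 90],
    [[0.006, 0.013, 0], [0.5, 0, -8.5], 90],
    [[0.004, 0.014, -0.001], [0, 0, -8], 90],
    [[0.002, 0.014, 0], [0, -0.5, -8.5], 90],
    [[-0.001, 0.014, 0], [0, 0, -8.5], 90],
    [[-0.002, 0.014, -0.001], [0, 0, -8], 90],
    [[-0.004, 0.014, 0], [0, 0, -8.5], 90],
    [[0, 0, 0], [0, 0, 0], 90],
    [[0, 0, 0], [0, 0, 0], 90]
  ]
}}

```text
time_s: 13.3
tcp_pos: [554.6, 43.3, 201.5]
ee_rot: [-0.573, 1.473, -0.234]
ft_force: [0.4, 0.6, 0.2]
gripper_width: 55.3
```

```bash
python3 - <<'E'
from g2 import *
from chk import shot
s,p,r=shot(9)
t=Pg+8*XT-115*XT; e=r.inv().apply(t-p); print('to target in tool',e.round(1),(r.inv()*RT).as_rotvec(degrees=True).round(2))
crop('t','pics/top9.png','pics/t15.png',252,165,332,230,10)
E
```

```text
[554.6  43.3 201.5] 55.3 [0.4 0.6 0.2] [ 0.222  0.374  1.596 -0.555  1.231  0.204]
to target in tool [ 0.3 -2.2  0.5] [ 0.39 -0.07 -0.19]
```

View pics/side9.png

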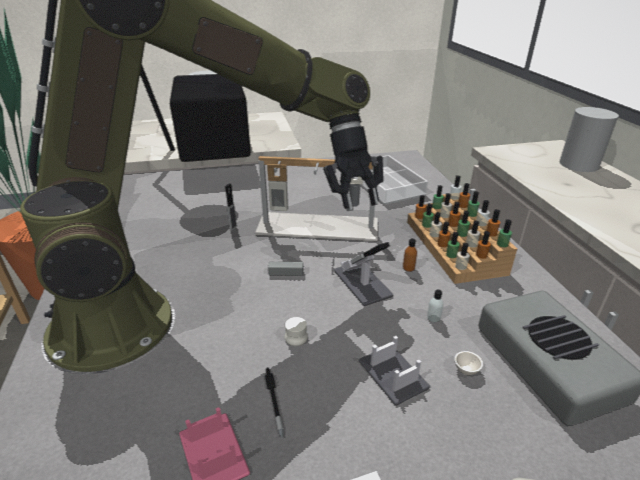

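View pics/t15.png

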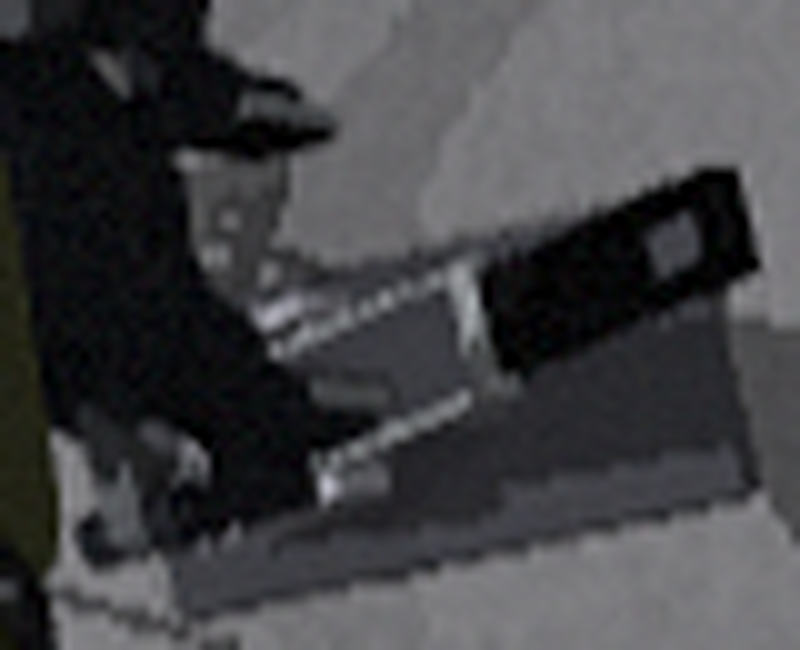

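Request:
{"method": "drive_tool", "body": {
  "plan": [
    [[0.025, -0.002, 0], [0, 0, 0], 90],
    [[0.03, 0, 0], [0, 0, 0], 90],
    [[0.03, 0, 0], [0, 0, 0], 90],
    [[0.02, 0, 0], [0, 0, 0], 90],
    [[0.01, 0, 0], [0, 0, 0], 90],
    [[0, 0, 0], [0, 0, 0], 90],
    [[0, 0, 0], [0, 0, 0], 90]
  ]
}}

```text
time_s: 14.28
tcp_pos: [567.6, -14.3, 103.6]
ee_rot: [-0.573, 1.471, -0.236]
ft_force: [0.9, -1.0, 0.9]
gripper_width: 55.1
```

```bash
python3 - <<'E'
from g2 import *
from chk import shot
s,p,r=shot(10)
t=Pg+8*XT; e=r.inv().apply(t-p); print('to target in tool',e.round(1),(r.inv()*RT).as_rotvec(degrees=True).round(2))
crop('t','pics/top10.png','pics/t16.png',252,145,352,230,8)
crop('s','pics/side10.png','pics/s16.png',320,180,420,310,6)
E
```

```text
[567.6 -14.3 103.6] 55.1 [ 0.9 -1.   0.9] [ 0.115  0.503  1.669 -0.626  1.011  0.244]
to target in tool [0.9 0.  0.2] [ 0.33 -0.02 -0.08]
```

View pics/t16.png

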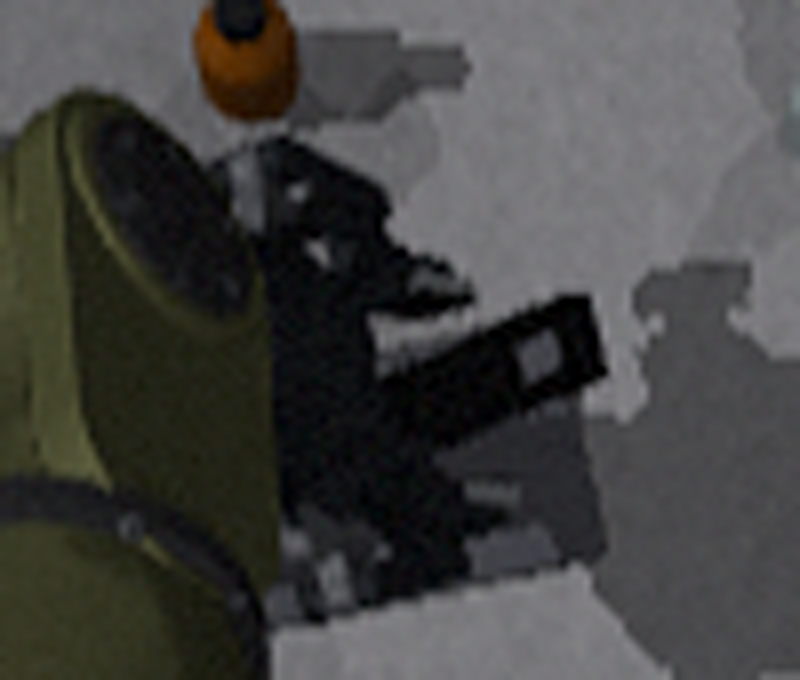

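View pics/s16.png

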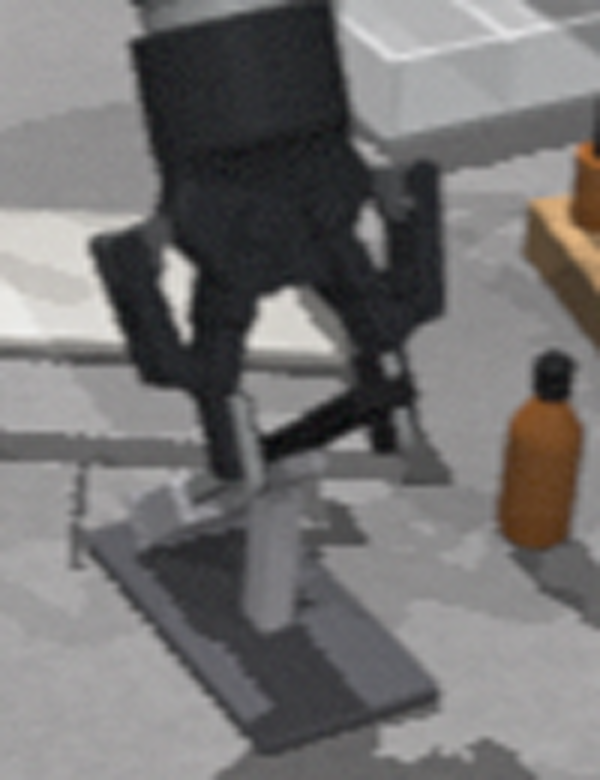

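Request:
{"method": "drive_tool", "body": {
  "plan": [
    [[0.001, 0, 0], [0, 0, 0], 255],
    [[0, 0, 0], [0, 0, 0], 255],
    [[0, 0, 0], [0, 0, 0], 255],
    [[0, 0, 0], [0, 0, 0], 255],
    [[0, 0, 0], [0, 0, 0], 255]
  ],
  "force": 80
}}

```text
time_s: 15.0
tcp_pos: [567.4, -15.0, 102.1]
ee_rot: [-0.574, 1.472, -0.236]
ft_force: [-3.4, 2.9, 4.4]
gripper_width: 24.2
```

```bash
python3 - <<'E'
from g2 import *
s,p,r=st(); print(p.round(1),s['gripper_width'],s['ft_force'].round(1), (r.inv().apply([U,N])).round(3))
E
```

```text
[567.4 -15.  102.1] 24.17403280395504 [-3.4  2.9  4.4] [[-0.26  -0.966 -0.006]
 [-0.966  0.26   0.   ]]
```

Request:
{"method": "drive_tool", "body": {
  "plan": [
    [[-0.01, 0.003, 0], [0, 0, 0], 255],
    [[-0.019, 0.005, 0], [0, 0, 0], 255],
    [[-0.029, 0.008, 0], [0, 0, 0], 255],
    [[-0.029, 0.008, 0], [0, 0, 0], 255],
    [[0, 0, 0], [0, 0, 0], 255],
    [[0, 0, 0], [0, 0, 0], 255]
  ]
}}

```text
time_s: 15.75
tcp_pos: [553.3, 47.5, 164.8]
ee_rot: [-0.574, 1.473, -0.236]
ft_force: [0.1, 0.4, -1.5]
gripper_width: 24.6
```

```bash
cat > g3.py <<'E'
from g2 import *
rg=R.from_rotvec([-0.574,1.472,-0.236]); pg=np.array([567.4,-15.0,102.1])
BL=np.array([568.9,-19.3,118.4])-132.3*U
FM=rg.inv().apply(BL+65*U-pg)      # file_mid in tool, mm
RF=rg.inv()*R.from_matrix(np.c_[N,np.cross(U,N),U])   # file axes (x=normal up,y,z) in tool
def level_target(h,lv=LV,dz=0.,dx=0.):
    z=D(lv,(-1,0,0)); x=np.array([0,0,1.]); Rw=R.from_matrix(np.c_[x,np.cross(z,x),z])
    rt=Rw*RF.inv(); return W(lv,(dx,0,50+h))-rt.apply(FM), rt
E
python3 - <<'E'
from g3 import *
from chk import shot
s,p,r=shot(11)
t,rt=level_target(60); print(FM.round(1),t.round(1),'tool x',rt.apply([1,0,0]).round(2))
rs,p2,rr=rows(p,r,t,rt,11,255); show(rs,p2,rr,t,rt)
E
```

```text
[553.3  47.5 164.8] 24.6 [ 0.1  0.4 -1.5] [ 0.23   0.419  1.627 -0.572  1.171  0.256]
[ 5.6 52.9  0.9] [ 553.4 -318.1  101.7] tool x [-0.08  0.25 -0.97]
[[[0.021, -0.025, -0.007], [-0.5, 0.0, 4.0], 255], [[0.02, -0.027, -0.008], [-0.5, 0.0, 4.0], 255], [[0.017, -0.028, -0.007], [-0.5, -0.5, 4.5], 255], [[0.015, -0.029, -0.009], [0.0, 0.0, 4.0], 255], [[0.013, -0.03, -0.008], [-0.5, 0.0, 4.0], 255], [[0.011, -0.03, -0.008], [-0.5, 0.0, 4.0], 255], [[0.009, -0.032, -0.009], [-0.5, 0.0, 4.0], 255], [[0.007, -0.032, -0.009], [-0.5, 0.0, 4.0], 255], [[0.004, -0.032, -0.009], [0.0, -0.5, 4.5], 255], [[0.002, -0.032, -0.009], [-0.5, 0.0, 4.0], 255], [[-0.001, -0.033, -0.009], [-0.5, 0.0, 4.0], 255]]
end err mm [ 0.6 -0.3  0.3] deg [-0.04  0.06 -0.06]
```

View pics/side11.png

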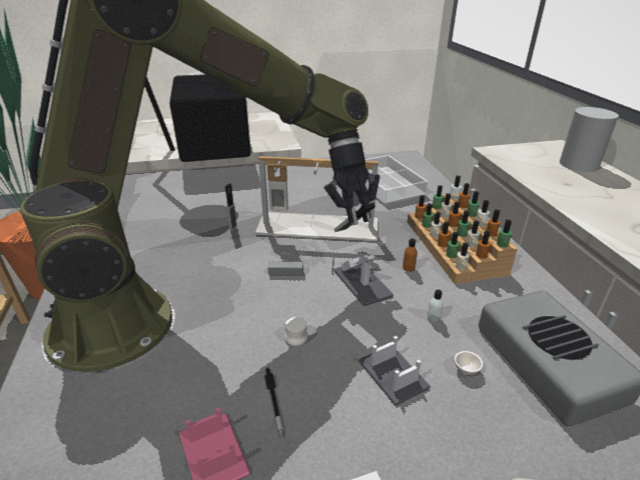

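```bash
python3 - <<'E'
from g3 import *
s,p,r=st()
t0=p+np.array([0,0,60.]); rs,p1,r1=rows(p,r,t0,r,2,255)
t,rt=level_target(100)
rs2,p2,rr=rows(p1,r1,t,rt,11,255); show(rs+rs2,p2,rr,t,rt)
# clearance of file bottom along path vs spine
P,Rr=p.copy(),r
for k,row in enumerate(rs+rs2):
    P=P+Rr.apply(np.array(row[0])*1000); Rr=Rr*R.from_rotvec(row[1],degrees=True)
    z=(Rr*RF).apply([0,0,1]); m=P+Rr.apply(FM); b=m-65*z
    print(k,P.round(0),'blade',b.round(0),'handle end',(m+115*z).round(0))
E
```

```text
[[[-0.026, -0.015, 0.0], [0.0, 0.0, 0.0], 255], [[-0.026, -0.015, 0.0], [0.0, 0.0, 0.0], 255], [[0.023, -0.024, -0.007], [-0.5, 0.0, 4.0], 255], [[0.021, -0.026, -0.008], [-0.5, 0.0, 4.0], 255], [[0.019, -0.027, -0.007], [-0.5, -0.5, 4.5], 255], [[0.017, -0.029, -0.008], [0.0, 0.0, 4.0], 255], [[0.015, -0.029, -0.008], [-0.5, 0.0, 4.0], 255], [[0.012, -0.03, -0.009], [-0.5, 0.0, 4.0], 255], [[0.011, -0.032, -0.008], [-0.5, 0.0, 4.0], 255], [[0.008, -0.031, -0.009], [-0.5, 0.0, 4.0], 255], [[0.006, -0.033, -0.009], [-0.5, -0.5, 4.5], 255], [[0.004, -0.032, -0.01], [0.0, 0.0, 4.0], 255], [[0.001, -0.033, -0.009], [-0.5, 0.0, 4.0], 255]]
end err mm [ 0.5 -0.1  0.2] deg [-0.1  -0.01 -0.06]
0 [553.  47. 195.] blade [535. 134. 117.] handle end [562.  10. 245.]
1 [554.  47. 225.] blade [535. 134. 147.] handle end [562.  10. 275.]
2 [554.  14. 217.] blade [533. 106. 146.] handle end [564. -26. 264.]
3 [553. -20. 209.] blade [531.  77. 145.] handle end [564. -63. 253.]
4 [554. -52. 202.] blade [529.  48. 146.] handle end [566. -99. 242.]
5 [554. -86. 194.] blade [529.  18. 145.] handle end [ 567. -135.  231.]
6 [ 554. -119.  186.] blade [527. -12. 145.] handle end [ 568. -170.  220.]
7 [ 553. -152.  180.] blade [525. -42. 146.] handle end [ 568. -205.  209.]
8 [ 554. -186.  172.] blade [524. -74. 146.] handle end [ 570. -241.  197.]
9 [ 554. -218.  165.] blade [ 522. -106.  147.] handle end [ 570. -275.  186.]
10 [ 554. -252.  157.] blade [ 522. -139.  149.] handle end [ 572. -310.  174.]
11 [ 553. -285.  149.] blade [ 521. -171.  149.] handle end [ 571. -344.  162.]
12 [ 554. -318.  142.] blade [ 521. -205.  150.] handle end [ 572. -378.  150.]
```

Request:
{"method": "drive_tool", "body": {
  "plan": [
    [[-0.026, -0.015, 0], [0, 0, 0], 255],
    [[-0.026, -0.015, 0], [0, 0, 0], 255],
    [[0.023, -0.024, -0.007], [-0.5, 0, 4], 255],
    [[0.021, -0.026, -0.008], [-0.5, 0, 4], 255],
    [[0.019, -0.027, -0.007], [-0.5, -0.5, 4.5], 255],
    [[0.017, -0.029, -0.008], [0, 0, 4], 255],
    [[0.015, -0.029, -0.008], [-0.5, 0, 4], 255],
    [[0.012, -0.03, -0.009], [-0.5, 0, 4], 255],
    [[0.011, -0.032, -0.008], [-0.5, 0, 4], 255],
    [[0.008, -0.031, -0.009], [-0.5, 0, 4], 255],
    [[0.006, -0.033, -0.009], [-0.5, -0.5, 4.5], 255],
    [[0.004, -0.032, -0.01], [0, 0, 4], 255],
    [[0.001, -0.033, -0.009], [-0.5, 0, 4], 255],
    [[0, 0, 0], [0, 0, 0], 255],
    [[0, 0, 0], [0, 0, 0], 255]
  ]
}}

```text
time_s: 17.73
tcp_pos: [554.1, -317.7, 141.9]
ee_rot: [-0.027, 1.587, 0.441]
ft_force: [0.6, -0.1, -1.3]
gripper_width: 24.1
```

```bash
python3 - <<'E'
from g3 import *
from chk import shot
from drawfile import outline
s,p,r=shot(12)
t,rt=level_target(100); print('to target tool',r.inv().apply(t-p).round(1),(r.inv()*rt).as_rotvec(degrees=True).round(2))
rf=(r*RF).as_matrix(); b=p+r.apply(FM)-65*rf[:,2]; print(b.round(1),rf[:,2].round(3))
outline('top','pics/top12.png','pics/t17.png',(365,165,455,250),8,b,rf[:,2],rf[:,1])
outline('side','pics/side12.png','pics/s17.png',(340,250,450,410),5,b,rf[:,2],rf[:,1])
E
```

```text
[ 554.1 -317.7  141.9] 24.1 [ 0.6 -0.1 -1.3] [-0.635  0.695  1.196  0.158  1.466 -0.967]
to target tool [ 0.2 -0.2 -0.7] [-0.1   0.03 -0.08]
[ 520.8 -205.   150.4] [ 0.287 -0.958 -0.001]
```

View pics/t17.png

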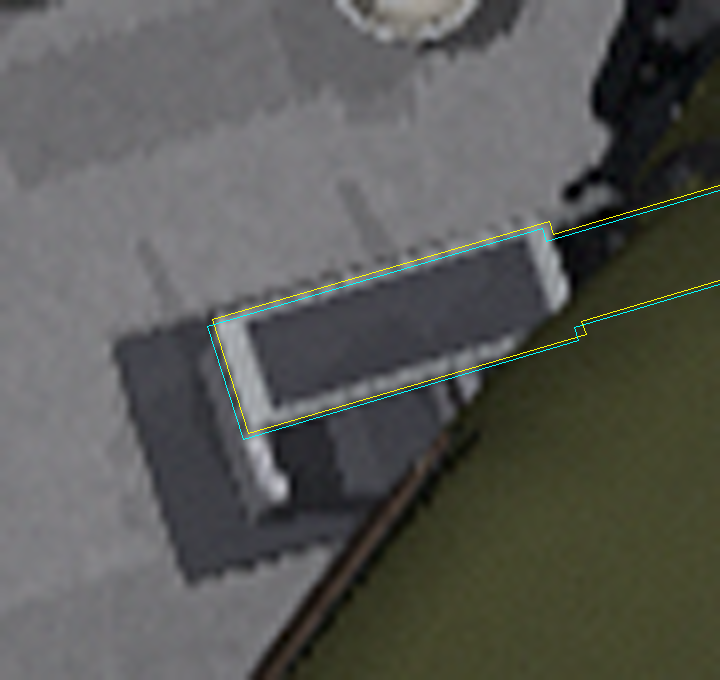

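View pics/s17.png

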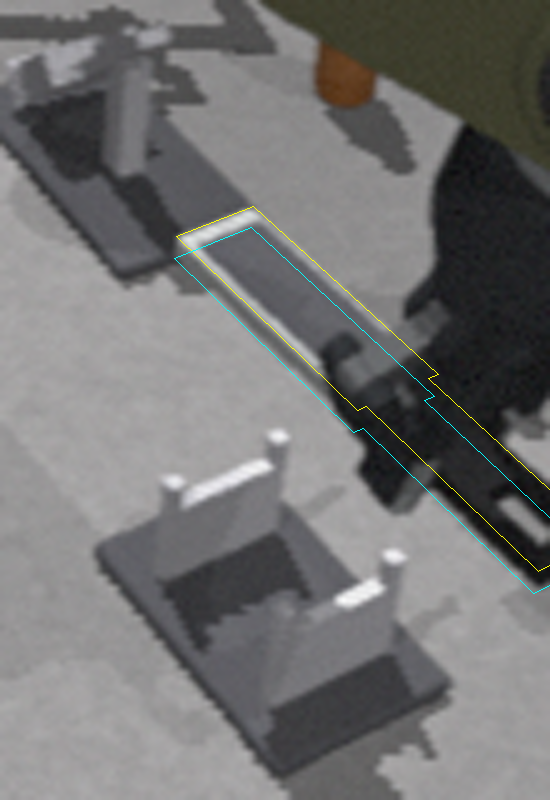

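```bash
python3 - <<'E'
from g3 import *
s,p,r=st()
t,rt=level_target(17); rs,p1,r1=rows(p,r,t,rt,4,255,da=0.1); show(rs,p1,r1,t,rt)
E
```

```text
[[[0.02, -0.006, 0.0], [0.0, 0.0, 0.0], 255], [[0.021, -0.005, -0.001], [0.0, 0.0, 0.0], 255], [[0.02, -0.006, 0.0], [0.0, 0.0, 0.0], 255], [[0.02, -0.006, 0.0], [0.0, 0.1, 0.0], 255]]
end err mm [ 0.6 -0.2 -0.1] deg [-0.01 -0.05 -0.03]
```

Request:
{"method": "drive_tool", "body": {
  "plan": [
    [[0.02, -0.006, 0], [0, 0, 0], 255],
    [[0.021, -0.005, -0.001], [0, 0, 0], 255],
    [[0.02, -0.006, 0], [0, 0, 0], 255],
    [[0.02, -0.006, 0], [0, 0, 0], 255],
    [[0, 0, 0], [0, 0, 0], 255],
    [[0, 0, 0], [0, 0, 0], 255]
  ]
}}

```text
time_s: 18.58
tcp_pos: [554.2, -319.2, 59.0]
ee_rot: [-0.028, 1.586, 0.441]
ft_force: [1.1, -0.2, -1.6]
gripper_width: 24.4
```

```bash
python3 - <<'E'
from g3 import *
from chk import shot
from drawfile import outline
s,p,r=shot(13)
t,rt=level_target(0); print('to target tool',r.inv().apply(t-p).round(1),(r.inv()*rt).as_rotvec(degrees=True).round(2))
crop('t','pics/top13.png','pics/t18.png',365,165,455,250,8)
crop('s','pics/side13.png','pics/s18.png',345,290,445,410,6)
E
```

```text
[ 554.2 -319.2   59. ] 24.4 [ 1.1 -0.2 -1.6] [-0.637  0.79   1.241  0.161  1.327 -0.992]
to target tool [17.  -3.3 -0.5] [-0.04  0.09 -0.01]
```

View pics/t18.png

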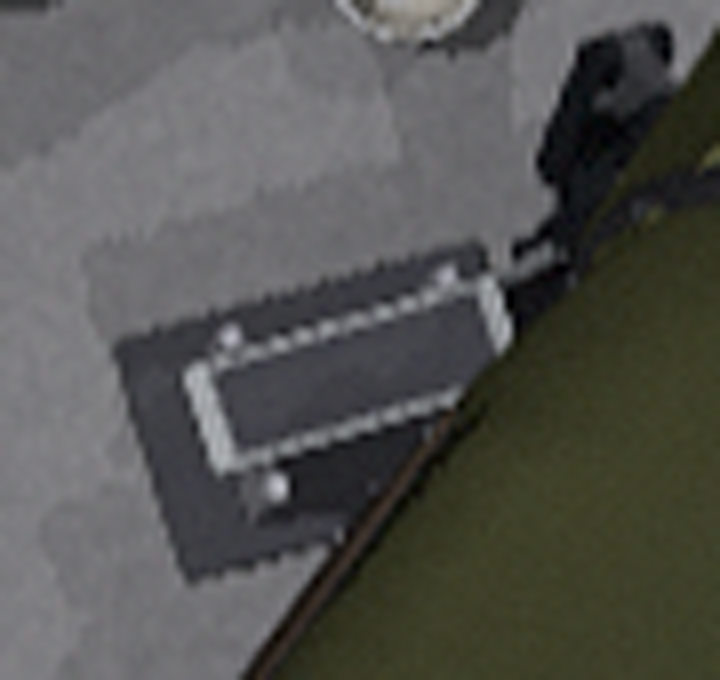

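View pics/s18.png

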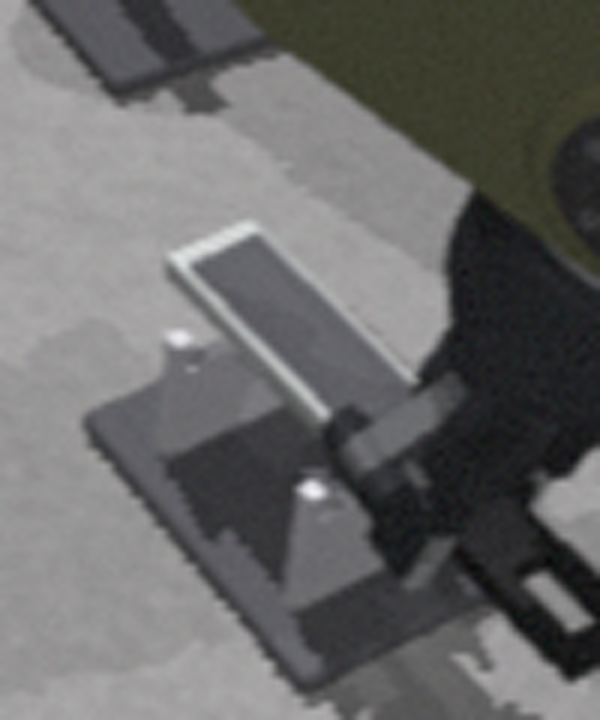

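Request:
{"method": "drive_tool", "body": {
  "plan": [
    [[0, 0, -0.002], [1, 0, 0], 255],
    [[0.006, -0.001, 0], [0, 0, 0], 255],
    [[0.006, -0.002, 0], [0, 0, 0], 255],
    [[0, 0, 0], [0, 0, 0], 255],
    [[0, 0, 0], [0, 0, 0], 255]
  ]
}}

```text
time_s: 19.3
tcp_pos: [551.9, -319.4, 46.0]
ee_rot: [-0.014, 1.59, 0.427]
ft_force: [0.5, -0.1, -0.3]
gripper_width: 24.7
```

```bash
python3 - <<'E'
from g3 import *
from chk import shot
s,p,r=shot(14)
t,rt=level_target(0); print('to target tool',r.inv().apply(t-p).round(1),(r.inv()*rt).as_rotvec(degrees=True).round(2))
crop('t','pics/top14.png','pics/t19.png',365,165,455,250,8)
crop('s','pics/side14.png','pics/s19.png',345,290,445,410,6)
E
```

```text
[ 551.9 -319.4   46. ] 24.7 [ 0.5 -0.1 -0.3] [-0.639  0.803  1.251  0.162  1.305 -0.98 ]
to target tool [ 4.4 -0.3  1.8] [-1.05  0.06 -0.06]
```

View pics/t19.png

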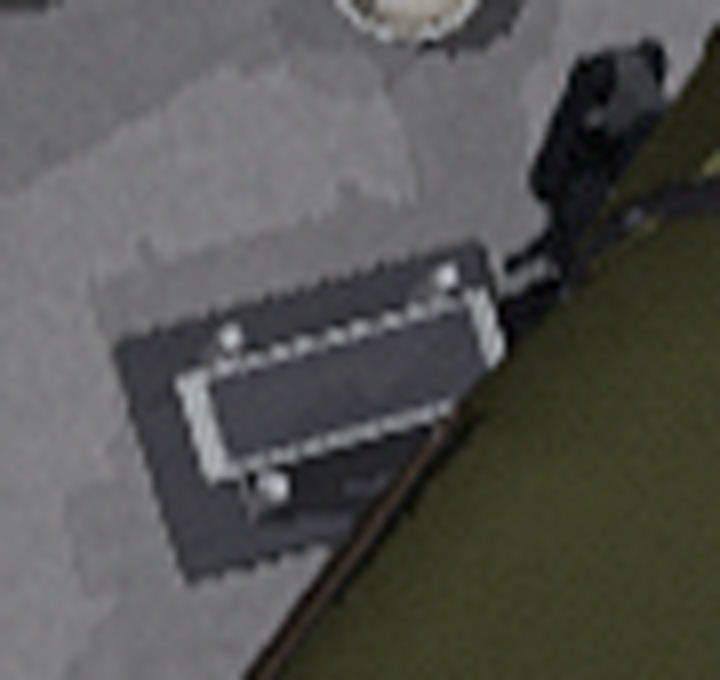

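View pics/s19.png

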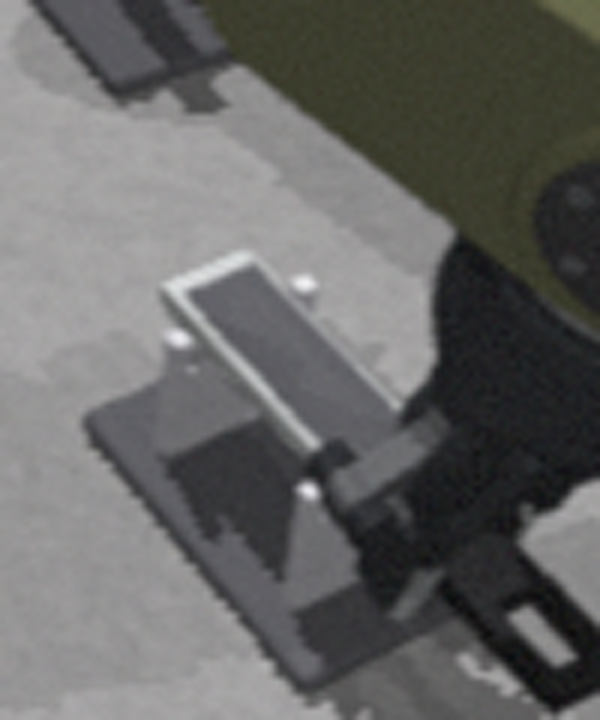

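Request:
{"method": "drive_tool", "body": {
  "plan": [
    [[0.002, -0.001, 0], [0, 0, 0], 255],
    [[0.001, 0, 0], [0, 0, 0], 255],
    [[0, 0, 0], [0, 0, 0], 255]
  ]
}}

```text
time_s: 19.77
tcp_pos: [551.9, -319.5, 42.8]
ee_rot: [-0.014, 1.59, 0.427]
ft_force: [0.5, 0.7, -0.8]
gripper_width: 24.4
```

Request:
{"method": "drive_tool", "body": {
  "plan": [
    [[0.001, 0, 0], [0, 0, 0], 255],
    [[0, 0, 0], [0, 0, 0], 255]
  ]
}}

```text
time_s: 20.02
tcp_pos: [551.8, -319.2, 41.9]
ee_rot: [-0.014, 1.59, 0.427]
ft_force: [0.4, 0.1, -1.0]
gripper_width: 24.6
```

Request:
{"method": "drive_tool", "body": {
  "plan": [
    [[0.001, 0, 0], [0, 0, 0], 255],
    [[0, 0, 0], [0, 0, 0], 255]
  ]
}}

```text
time_s: 20.27
tcp_pos: [551.8, -319.0, 40.9]
ee_rot: [-0.014, 1.59, 0.427]
ft_force: [0.4, -0.4, 0.7]
gripper_width: 24.5
```

Request:
{"method": "drive_tool", "body": {
  "plan": [
    [[0.0005, 0, 0], [0, 0, 0], 255],
    [[0, 0, 0], [0, 0, 0], 255]
  ]
}}

```text
time_s: 20.52
tcp_pos: [551.8, -319.0, 40.6]
ee_rot: [-0.014, 1.59, 0.427]
ft_force: [0.8, -0.1, 0.7]
gripper_width: 24.6
```

Request:
{"method": "drive_tool", "body": {
  "plan": [
    [[0, 0, 0], [0, 0, 0], 110],
    [[0, 0, 0], [0, 0, 0], 90],
    [[0, 0, 0], [0, 0, 0], 90],
    [[0, 0, 0], [0, 0, 0], 90],
    [[0, 0, 0], [0, 0, 0], 90]
  ]
}}

```text
time_s: 21.15
tcp_pos: [551.8, -318.9, 40.5]
ee_rot: [-0.014, 1.59, 0.427]
ft_force: [-0.6, 0.4, -0.9]
gripper_width: 55.4
```

Request:
{"method": "drive_tool", "body": {
  "plan": [
    [[-0.01, 0, 0], [0, 0, 0], 90],
    [[-0.03, 0, 0], [0, 0, 0], 90],
    [[-0.04, 0, 0], [0, 0, 0], 90],
    [[-0.05, 0, 0], [0, 0, 0], 90],
    [[-0.05, -0.03, 0], [0, 0, 0], 90],
    [[-0.03, -0.05, 0], [0, 0, 0], 90],
    [[0, -0.05, 0], [0, 0, 0], 90],
    [[0, -0.05, 0], [0, 0, 0], 90],
    [[0, 0, 0], [0, 0, 0], 90],
    [[0, 0, 0], [0, 0, 0], 90]
  ]
}}

```text
time_s: 22.4
tcp_pos: [601.7, -512.2, 194.3]
ee_rot: [-0.021, 1.583, 0.42]
ft_force: [0.8, 0.2, 0.8]
gripper_width: 54.8
```

```bash
python3 - <<'E'
from g3 import *
from chk import shot
s,p,r=shot(15)
crop('t','pics/top15.png','pics/t20.png',365,150,455,250,8)
crop('s','pics/side15.png','pics/s20.png',345,290,455,410,6)
E
```

```text
[ 601.7 -512.2  194.3] 54.8 [0.8 0.2 0.8] [-0.788  1.17   0.235  0.134  1.957 -1.033]
```

View pics/t20.png

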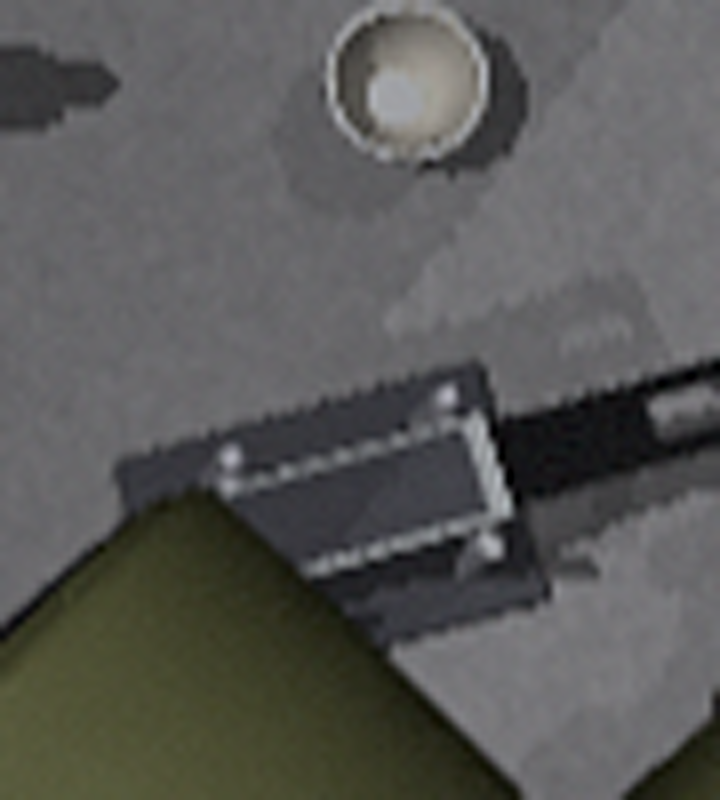

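View pics/s20.png

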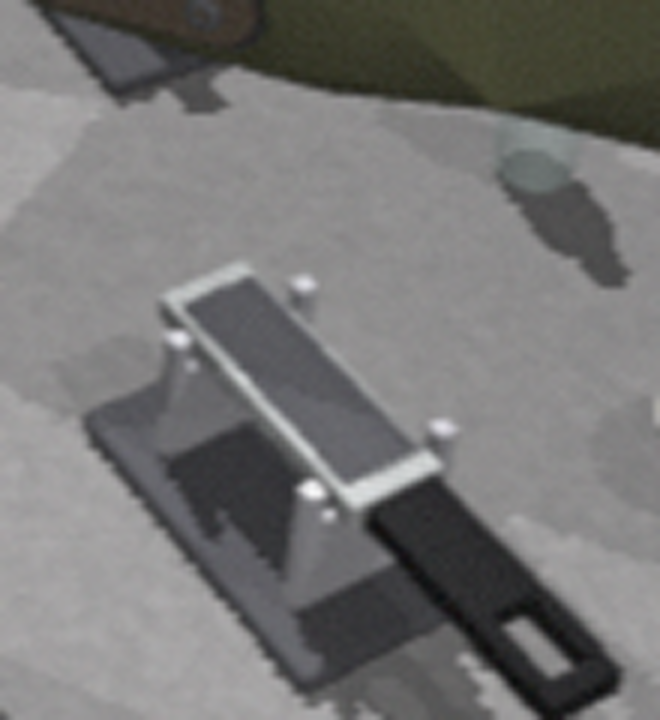

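View pics/side15.png

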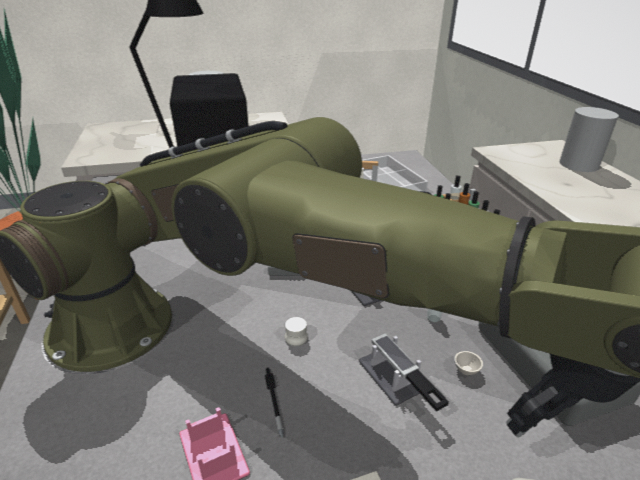

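Request:
{"method": "drive_tool", "body": {
  "plan": [
    [[-0.03, 0.03, -0.03], [0, 0, 0], 90],
    [[-0.03, 0.03, -0.04], [0, 0, 0], 90],
    [[-0.02, 0, -0.04], [0, 0, 0], 90],
    [[0, 0, 0], [0, 0, 0], 90],
    [[0, 0, 0], [0, 0, 0], 90],
    [[0, 0, 0], [0, 0, 0], 90]
  ]
}}

```text
time_s: 23.25
tcp_pos: [488.9, -507.1, 282.2]
ee_rot: [-0.02, 1.584, 0.422]
ft_force: [-0.2, 0.6, 0.4]
gripper_width: 55.0
```

```bash
python3 - <<'E'
from g3 import *
from chk import shot
s,p,r=shot(16)
crop('t','pics/top16.png','pics/t21.png',365,150,465,250,8)
E
```

```text
[ 488.9 -507.1  282.2] 55.0 [-0.2  0.6  0.4] [-0.889  0.809  0.683  0.106  1.884 -1.151]
```

View pics/side16.png

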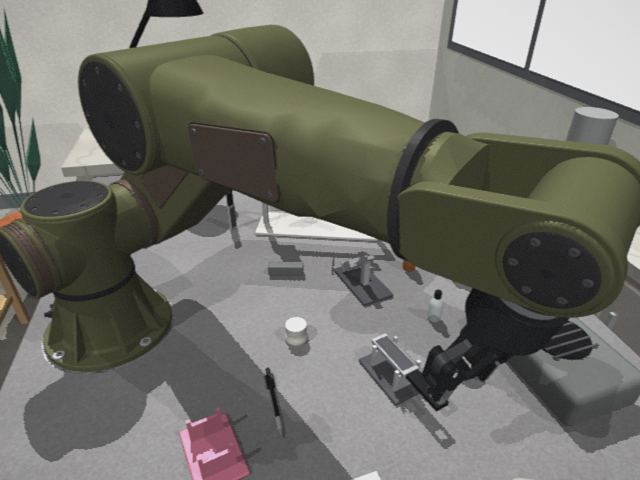

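View pics/t21.png

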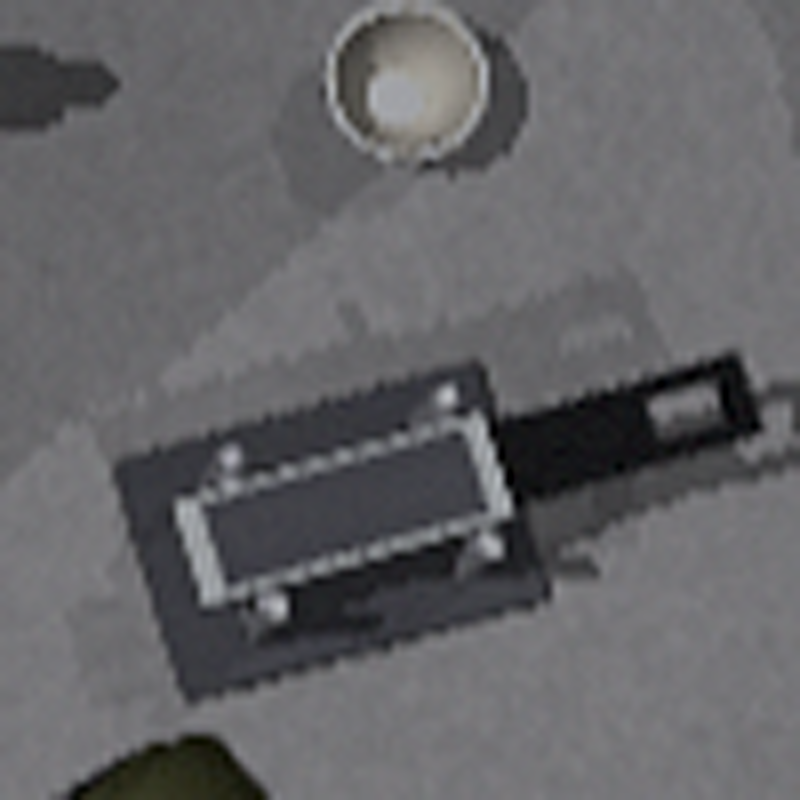

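View pics/top16.png

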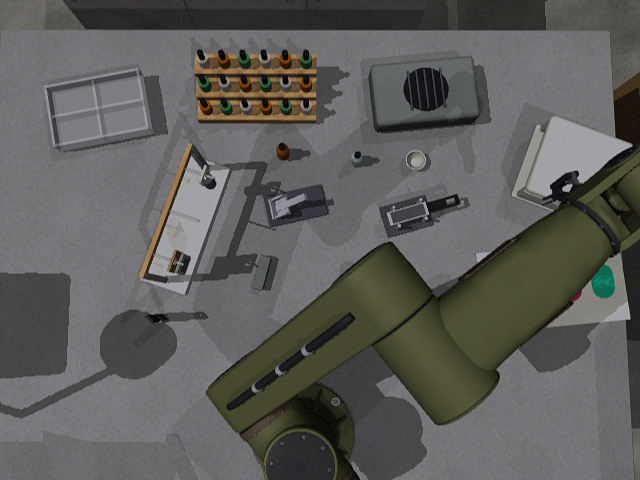

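```bash
python3 -c "
from rig import env
print(env.hand_in()); print(env.state()['time_s'])"
```

```text
the job is handed in; nothing more can be done
None
the job is handed in; nothing more can be done
```

The job is handed in, at about 23 s of the 51 s allowed. The hand-in reports no verdict, so what follows rests on my own checks.

**What I did:**
- I gripped the file from above by its handle on the middle peg, raised it 14 mm and slid it off over the tip.
- I set it in the sloped rest at 45° until it touched lightly at the stop, then let go. The picture after release showed it lying between the cheeks.
- I took it again with the tool turned 75°, laid it level in the two-arm rest with the handle to the right, let go and moved the arm away.

**Last checks:**
- **File:** both cameras show it level in both notches. In the top view it sits about 4 mm off fore and aft and about 3 mm off sideways, against limits of 18 mm and 8 mm. I judged level and height by eye.
- **Surroundings:** the top view shows both packs still on their pegs and the desk items I could see in place. The arm covered part of the view in the last pictures. I compared positions by eye, not by measurement.
- **Robot:** the force sensor read near zero with the gripper open, and the gripper was well clear.

**Disagreement:** on the first grasp the cameras put the blade end 4 to 6 mm, and about 2°, away from where the robot's own pose put it. I corrected this by eye before seating the file. Before the final placing I made another small correction by eye, 2 mm and 1°.

**Near a limit:** while backing away, one joint came close to its range limit (0.235 rad, limit 0.23), so I moved it back before handing in.

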